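# Put the swapped brayers back with their printing plates

## Task

Three freshly used brayers have been left on each other's printing boards: put each one on the rest of the board whose gel plate suits it, the widest roller with the widest plate, the medium with the medium and the narrowest with the narrowest, lying in the notches just as they lie now, roller towards the plate. Park one on the empty spare rest to free a place; the rollers are wet, so never lay a brayer down on the table, a board or a plate. Leave the spray bottle, the paint bottle and the scissors as they are.

Things in the scene. Friction and masses are not known exactly. Their poses are not given: they have to be found in the camera images.
- brayer_wide: Loose brayer with the widest roller: foam, cream with tan paint, 32 dia x 105 mm, spins freely in an aluminium fork 120 wide; brown round handle 26 dia, 170 g. Origin: middle of roller; x from handle to roller, z up. Handle spans x -42 to -186, its axis 12 mm above origin; balances at x -84; grip across it at x -103. On a rest the origin is 58 mm, the handle axis 70 mm above the table.
- brayer_medium: Loose brayer with the medium roller: foam, cream with tan paint, 32 dia x 72 mm, spins freely in an aluminium fork 87 wide; brown round handle 26 dia, 160 g. Origin: middle of roller; x from handle to roller, z up. Handle spans x -42 to -186, its axis 12 mm above origin; balances at x -87; grip across it at x -103. On a rest the origin is 58 mm, the handle axis 70 mm above the table.
- brayer_narrow: Loose brayer with the narrowest roller: foam, cream with tan paint, 32 dia x 42 mm, spins freely in an aluminium fork 57 wide; brown round handle 26 dia, 150 g. Origin: middle of roller; x from handle to roller, z up. Handle spans x -42 to -186, its axis 12 mm above origin; balances at x -92; grip across it at x -103. On a rest the origin is 58 mm, the handle axis 70 mm above the table.
- board_wide: Fixed grey board 310 (x, -165 to 145) x 150 (y) x 12 mm with the widest gel plate, a pale amber slab 130 wide (y) x 110 x 8 mm at x 28 to 138, and at the robot's end a brayer rest placed as on spare_rest. Origin: on the table, under where the roller hangs; x from rest to plate, away from the robot. Its brayer belongs with its origin 58 mm straight above this origin, x along x.
- board_medium: Fixed grey board 310 (x, -165 to 145) x 120 (y) x 12 mm with the medium gel plate, a pale amber slab 90 wide (y) x 110 x 8 mm at x 28 to 138, and at the robot's end a brayer rest placed as on spare_rest. Origin: on the table, under where the roller hangs; x from rest to plate, away from the robot. Its brayer belongs with its origin 58 mm straight above this origin, x along x.
- board_narrow: Fixed grey board 310 (x, -165 to 145) x 100 (y) x 12 mm with the narrowest gel plate, a pale amber slab 55 wide (y) x 110 x 8 mm at x 28 to 138, and at the robot's end a brayer rest placed as on spare_rest. Origin: on the table, under where the roller hangs; x from rest to plate, away from the robot. Its brayer belongs with its origin 58 mm straight above this origin, x along x.
- spare_rest: Fixed empty wooden rest on a grey board 205 x 100 x 12 mm: two ends of crossed slats 10 mm thick at x -66 and -140 mm, forming upward V notches (tips 84 mm high, mouth 60 wide) that hold a handle along x, axis 70 mm above the table; 64 mm free between the ends for fingers. Origin: on the table, 40 mm inside the board's far end, 58 mm below a parked brayer's origin; x away from the robot.
- spray_bottle: Bystander: upright whitish spray bottle, 56 mm diameter, 166 mm tall; origin at the centre of its underside, z up.
- paint_bottle: Bystander: upright small dark paint bottle with a black cap, 37 mm diameter, 102 mm tall; origin at the centre of its underside, z up.
- scissors: Bystander: scissors with steel blades and purple handles lying flat, about 215 mm long, 11 mm high; origin at the pivot's underside, x towards the blade tips.

How it is judged:
By the outcome, as a careful person would: the job done as asked, in the order asked, and still so for the second after the job is handed in, with the robot touching nothing.
It also fails if it takes over 128 s, if anything falls off the work surface, if the arm or the gripper's body presses on something with over 40 N, if the wrist force passes 120 N, or if a joint passes its speed limit or range.

## Robot

A 7-joint arm with a two-finger parallel gripper is mounted at the origin on the work surface. World frame = base frame: x ahead of the robot, y to its left, z up, the work surface at z = 0. Lengths are in m, angles in degrees, forces in N, time in s.
With the tool pointing down it reaches from about 0.425 to 0.875 m from the base axis. Payload 4.7 kg.
Tool frame: the origin (TCP) lies at the very end of the fingers, on their centre line; the grasp point (between the pads) lies 19 mm behind it (env.grip_point_offset is the distance from the TCP to the grasp point, in m); z points along the fingers, y is the line along which they close (so a half turn about z gives the same grasp; the last joint's range is limited). The gripper opens to 87 mm and grips with 3 to 60 N. Pads are 19 mm wide; open, the fingers measure 117 mm over their backs; the gripper's body (75 mm by 190 mm) begins 51 mm behind the grasp point.
Start: joints at [-63.478, 18.392, -4.016, 83.108, 1.295, 78.541, -3.26], TCP at [0.282, 0.586, 0.223] pointing down, gripper open.
Joint ranges: [-163.93, 163.93], [-17.29, 119.83], [-79.2, 71.16], [3.27, 140.29], [-89.18, 269.18], [5.43, 117.66], [-154.24, 154.24]. Speed limits (degrees/s): [147.25, 147.25, 180, 180, 180, 180, 180].

## Interface

Orientations are given as [roll, pitch, yaw] about the fixed x, y, z axes, in that order (R = Rz(yaw) Ry(pitch) Rx(roll)).
In Python, from cell import env gives the robot as it stands.
- The arm moves only by the tool jog_arm, never from a script. Its argument "motion" is a list of rows, each an object of numbers: "x", "y", "z": the shift along the tool's x, y, z in cm; "ax", "ay", "az": the turn, a rotation vector about the tool's x, y, z in degrees. In form: [{"x": .., "y": .., "z": .., "ax": .., "ay": .., "az": ..}, ...]. A call has exactly 5 rows; each row shifts and turns the commanded pose from where the row before left it, along the tool's axes as they then stand; what a row does not reach is not made up. A row lasts 1/10 s, in which the tool goes at most 50 mm and 8.59 degrees, less where a joint would pass 70% of its speed; a pose out of reach is approached as far as the arm can. A call is refused whole if a number of a shift passes 5 or a number of a turn 8.59, either way. A call with a gripper value outside its range is refused whole. "claw" is the gripper command: -1 is shut, 1 is fully open, values between are in proportion, set as the call begins (left out, the last holds). The fingers move at their own pace and stop on an object; "squeeze" is the grip in N (left out, the last holds). Time passes only in rows, so rows that do not move let the fingers close, or fill a call up. It gives the time, the measured TCP pose, the force, the opening and the grip force at its end, in the units of the state.
- env.get_obs(): the state, without advancing time (a new reading comes with each control period).
- env.read_camera(name): name is "scene" or "top" or "wrist"; returns the picture (420x560x3 uint8, red, green, blue); there is no depth.
- env.camera_params(name): a dict with "fx", "fy", "cx", "cy" (pixels), "extrinsics" (4x4, takes a point from world to camera coordinates). Camera axes: x right, y up, looking along -z (the intrinsics and any distortion apply to the point x, -y, -z); pixel columns grow to the right and rows downward; lengths in m; the calibration is good to about 2 mm. A picture is of the moment at which its call begins: read the wrist's pose just before it. camera_params takes no time and is no camera call; for the wrist camera it gives the pose at the moment of the call.
- env.sign_off(): hands the job in; it is judged then, once.
The state is a dict: "time_s": time; "qpos": joint angles; "joint_velocities": joint speeds; "effort": joint torques, N m; "tool_pos": TCP position; "tool_rot": TCP orientation; "force": force on the tool from outside, world axes, zero at the start; "wrist_torque": the same for the moment, N m; "grip_width": finger opening in m; "grasp_force": force on a finger pad.
Only numpy, scipy, OpenCV 4.12 (cv2) and the standard library are available. Lean on these libraries where they do the work, as an engineer would, in place of code of your own. Each camera call takes 0.05 s, during which the arm holds its last target. There are 200 camera calls.

## Working session

There is one attempt and no reset: what is moved stays moved. The work goes in short steps, Python scripts to look and compute and a tool call to move; the robot and the scene stay as the last step left them, time stands still between calls to the robot, and variables do not carry over. Pictures are saved under pics/ and viewed, at most 14 in all, crops included, and the job is handed in when it is done.

Besides the shell and the picture viewer there is one more tool, called after "Call:" as name(argument=value, ...) on one line, values as JSON. jog_arm: Moves the arm, as the interface text tells. Its arguments: {"type":"object","properties":{"motion":{"type":"array"},"claw":{"type":"number"},"squeeze":{"type":"number"}},"required":["motion"]}

```bash
ls; mkdir -p pics
python3 - <<'E'
from cell import env
import cv2,numpy as np
o=env.get_obs();print(o)
for n in("top","scene"):
    im=env.read_camera(n);cv2.imwrite(f"pics/{n}0.png",im[:,:,::-1]);p=env.camera_params(n);print(n,p)
E
```

```text
pics
{'time_s': 0.0, 'qpos': array([-63.47804863,  18.43872384,  -4.01460945,  83.17434116,
         1.29415778,  78.53875635,  -3.25998167]), 'joint_velocities': array([ 0.06073224, -0.0104819 ,  0.08935789,  0.01192706,  0.00604486,
       -0.06076675,  0.03764125]), 'effort': array([-2.26931897e-04, -4.91287100e+01, -4.03897623e-01, -3.12541795e+01,
       -6.39431085e-02,  4.36732150e-02,  1.88037820e-04]), 'tool_pos': array([0.281839  , 0.58512321, 0.22147008]), 'tool_rot': array([-1.79893367e+02,  5.09099379e-03,  1.54286766e+02]), 'force': array([-0.42286279, -0.67962508,  0.68801688]), 'wrist_torque': array([ 0.05092517, -0.03076769, -0.01075742]), 'grasp_force': 0.0, 'grip_width': 0.08702302786818228}
top {'fx': 531.6134477082911, 'fy': 531.6134477082911, 'cx': 272.059250189644, 'cy': 219.44170654906486, 'extrinsics': array([[ 0.00804447, -0.99994831, -0.00621742, -0.0037118 ],
       [ 0.99576538,  0.00744109,  0.09162937, -0.65591344],
       [-0.09157837, -0.0069282 ,  0.99577377, -1.47835697],
       [ 0.        ,  0.        ,  0.        ,  1.        ]])}
scene {'fx': 502.63134518478614, 'fy': 502.63134518478614, 'cx': 276.01129259919367, 'cy': 209.42026089200073, 'extrinsics': array([[ 0.18037979,  0.98355196,  0.00941654, -0.11115968],
       [-0.82889093,  0.14684755,  0.53979221,  0.49191241],
       [ 0.52953089, -0.10517289,  0.84174563, -1.86508016],
       [ 0.        ,  0.        ,  0.        ,  1.        ]])}
```

View pics/top0.png

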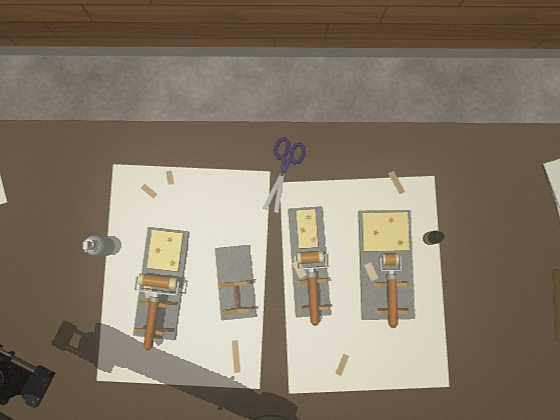

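View pics/scene0.png

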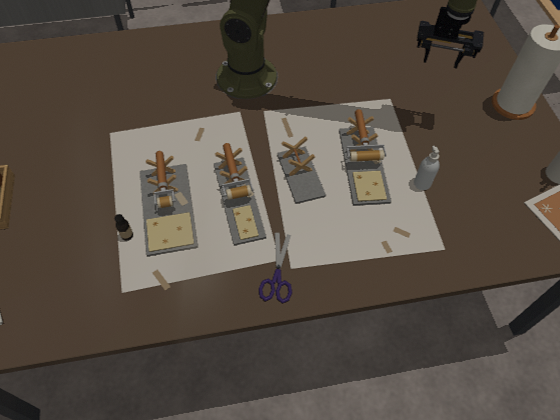

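```bash
cat > h.py <<'E'
from cell import env
import cv2,numpy as np
from scipy.spatial.transform import Rotation as R
def grab(n):
    p=env.camera_params(n); return env.read_camera(n),p
def cast(px,z,p):
    px=np.atleast_2d(np.asarray(px,float)); E=p["extrinsics"]; Rm=E[:3,:3]; c=-Rm.T@E[:3,3]
    z=np.broadcast_to(z,len(px))
    d=np.c_[(px[:,0]-p["cx"])/p["fx"],-(px[:,1]-p["cy"])/p["fy"],-np.ones(len(px))]@Rm
    return c+d*((z-c[2])/d[:,2])[:,None]
def proj(P,p):
    q=np.atleast_2d(P)@p["extrinsics"][:3,:3].T+p["extrinsics"][:3,3]
    return np.c_[p["cx"]+p["fx"]*q[:,0]/-q[:,2],p["cy"]-p["fy"]*q[:,1]/-q[:,2]]
def blobs(mask,amin):
    n,l,s,c=cv2.connectedComponentsWithStats(mask.astype(np.uint8))
    return [(l==i,s[i]) for i in range(1,n) if s[i][4]>=amin]
E
python3 - <<'E'
from h import *
im,p=grab("top"); hsv=cv2.cvtColor(im,cv2.COLOR_RGB2HSV).astype(int)
for px in [(151,325),(155,283),(165,240),(313,300),(310,258),(392,310),(390,262),(386,235),(235,260),(235,298),(370,300)]: print(px,im[px[1],px[0]],hsv[px[1],px[0]])
H,S,V=hsv[...,0],hsv[...,1],hsv[...,2]
yy,xx=np.mgrid[:420,:560]
roi=(yy>195)&(yy<360)&(xx>120)&(xx<430)
pl=roi&(H>=20)&(H<=32)&(S>70)&(V>150)
for m,s in blobs(cv2.morphologyEx(pl.astype(np.uint8),cv2.MORPH_CLOSE,np.ones((5,5))),300):
    pts=np.argwhere(m)[:,::-1]; w=cast(pts,.020,p)[:,:2]
    r=cv2.minAreaRect((w*1000).astype(np.float32)); print("plate",r)
hd=roi&((H<=10)|(H>172))&(S>120)&(V>70)
for m,s in blobs(hd,150):
    pts=np.argwhere(m)[:,::-1]; w=cast(pts,.07,p)[:,:2]*1000
    print("handle",s,cv2.minAreaRect(w.astype(np.float32)))
# grey boards
g=roi&(S<45)&(V<150)&(V>50)
for m,s in blobs(g,400):
    pts=np.argwhere(m)[:,::-1]; w=cast(pts,.012,p)[:,:2]*1000
    print("grey",s,cv2.minAreaRect(w.astype(np.float32)))
E
```

```text
(151, 325) [168 117  77] [ 13 138 168]
(155, 283) [176 138  83] [ 18 135 176]
(165, 240) [226 215 157] [ 25  78 226]
(313, 300) [180 122  79] [ 13 143 180]
(310, 258) [182 142  85] [ 18 136 182]
(392, 310) [177 123  77] [ 14 144 177]
(390, 262) [167 131  80] [ 18 133 167]
(386, 235) [218 202 144] [ 24  87 218]
(235, 260) [148 148 138] [ 30  17 148]
(235, 298) [156 107  70] [ 13 141 156]
(370, 300) [141 141 131] [ 30  18 141]
plate ((632.4494018554688, -96.64395904541016), (108.74176788330078, 55.3231086730957), 3.960397720336914)
plate ((606.2449340820312, -321.7278747558594), (148.2263641357422, 130.1560516357422), 1.4116275310516357)
plate ((567.1353759765625, 306.87078857421875), (89.87506866455078, 109.13186645507812), 83.90677642822266)
grey [288 206  38  62 861] ((608.2194213867188, -98.7743148803711), (172.81703186035156, 98.49629211425781), 4.367398262023926)
grey [ 358  210   57  110 2789] ((533.1132202148438, -323.19354248046875), (309.92352294921875, 149.58071899414062), 1.3759568929672241)
grey [ 142  227   47  119 1459] ((466.7749328613281, 306.6314392089844), (129.22555541992188, 332.8609313964844), 89.98997497558594)
grey [ 215  245   43   75 1575] ((479.13531494140625, 101.27787780761719), (203.667236328125, 106.43274688720703), 6.472585201263428)
grey [292 265  18  52 481] ((456.1547546386719, -81.07450103759766), (143.4929656982422, 48.313968658447266), 0.4923352897167206)
grey [121 332  63  28 812] ((298.9098205566406, 336.7480163574219), (74.70420837402344, 176.20077514648438), 0.5202338695526123)
```

Call:
jog_arm(motion=[{"az":-3.94},{"az":-3.94},{"az":-3.94},{"az":-3.94},{"az":-3.94}], claw=1)

```text
$.motion[0]: bad value
```

Call:
jog_arm(motion=[{"x":-1.27,"y":-2.5},{"x":-1.27,"y":-2.5},{"x":-1.27,"y":-2.5},{"x":-1.27,"y":-2.5},{"x":-1.27,"y":-2.5}])

```text
$.motion[0]: bad value
```

Call:
jog_arm(motion=[{"x":-1.27,"y":-2.5},{"x":-1.27,"y":-2.5},{"x":-1.27,"y":-2.5},{"x":-1.27,"y":-2.5},{}])

```text
$.motion[0]: bad value
```

Run:
```python
from h import *
im,p=grab("wrist");cv2.imwrite("pics/w1.png",im[:,:,::-1]);o=env.get_obs();print(o["tool_pos"],o["tool_rot"],o["qpos"],p)
im,p=grab("top");cv2.imwrite("pics/t1.png",im[190:370,100:440,::-1].repeat(2,0).repeat(2,1))
```

```text
[0.28191589 0.58532228 0.22186928] [-1.79932126e+02  4.33332580e-03  1.54288781e+02] [-63.47835799  18.42442706  -4.01576114  83.14729887   1.29484712
  78.54133882  -3.25890456] {'fx': 320.9028648957486, 'fy': 320.9028648957486, 'cx': 274.8492627464258, 'cy': 207.3433207925346, 'extrinsics': array([[ 0.43463163,  0.90060667, -0.00172542, -0.64969044],
       [-0.87190323,  0.420298  , -0.25126549,  0.0300003 ],
       [-0.22556619,  0.11071233,  0.96791667, -0.39024835],
       [ 0.        ,  0.        ,  0.        ,  1.        ]])}
```

View pics/w1.png

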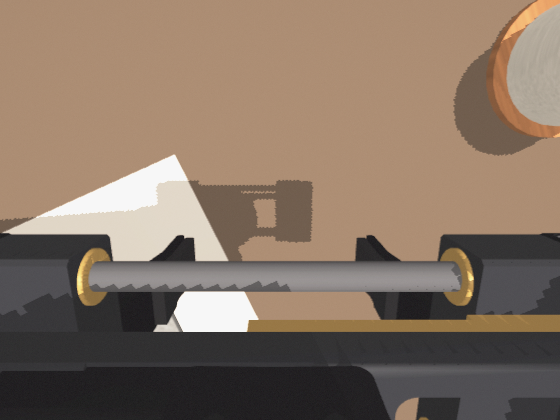

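Call:
jog_arm(motion=[{"x":0,"y":0,"z":0,"ax":0,"ay":0,"az":-3.94},{"x":0,"y":0,"z":0,"ax":0,"ay":0,"az":-3.94},{"x":0,"y":0,"z":0,"ax":0,"ay":0,"az":-3.94},{"x":0,"y":0,"z":0,"ax":0,"ay":0,"az":-3.94},{"x":0,"y":0,"z":0,"ax":0,"ay":0,"az":-3.94}], claw=1)

```text
time_s: 0.75
tool_pos: [0.282, 0.5855, 0.2224]
tool_rot: [-180.0, -0.0, 174.1]
force: [0.1, -0.8, -0.5]
grip_width: 0.087
grasp_force: 0.0
```

Call:
jog_arm(motion=[{"x":-1.3,"y":-2.5,"z":0,"ax":0,"ay":0,"az":0},{"x":-1.3,"y":-2.5,"z":0,"ax":0,"ay":0,"az":0},{"x":-1.3,"y":-2.5,"z":0,"ax":0,"ay":0,"az":0},{"x":-1.3,"y":-2.5,"z":0,"ax":0,"ay":0,"az":0},{"x":-1.3,"y":-2.5,"z":0,"ax":0,"ay":0,"az":0}])

```text
time_s: 1.25
tool_pos: [0.3339, 0.4534, 0.2225]
tool_rot: [180.0, 0.0, 174.0]
force: [0.7, -0.5, -0.2]
grip_width: 0.0872
grasp_force: 0.0
```

Call:
jog_arm(motion=[{"x":-1.3,"y":-2.5,"z":0,"ax":0,"ay":0,"az":0},{"x":-1.3,"y":-2.5,"z":0,"ax":0,"ay":0,"az":0},{"x":-1.3,"y":-2.5,"z":0,"ax":0,"ay":0,"az":0},{"x":-1.3,"y":-2.5,"z":0,"ax":0,"ay":0,"az":0},{"x":0,"y":0,"z":0,"ax":0,"ay":0,"az":0}])

```text
time_s: 1.75
tool_pos: [0.3773, 0.3454, 0.2228]
tool_rot: [-179.9, 0.1, 173.6]
force: [1.5, 0.2, 0.3]
grip_width: 0.0866
grasp_force: 0.0
```

Run:
```python
from h import *
im,p=grab("wrist");cv2.imwrite("pics/w2.png",im[:,:,::-1]);o=env.get_obs();print(o["tool_pos"],o["tool_rot"],o["qpos"],p)
im,p=grab("top");cv2.imwrite("pics/t1.png",im[190:370,100:440,::-1].repeat(2,0).repeat(2,1))
```

```text
[0.37592323 0.34789107 0.22281552] [1.79983637e+02 3.06776102e-02 1.73762595e+02] [-4.70467080e+01  1.65065705e+00  1.30933580e+00  1.02519904e+02
 -2.43707023e-02  7.57980835e+01  3.80306464e+01] {'fx': 320.9028648957486, 'fy': 320.9028648957486, 'cx': 274.8492627464258, 'cy': 207.3433207925346, 'extrinsics': array([[ 0.11212204,  0.99369299, -0.00169978, -0.38568607],
       [-0.96157048,  0.1080658 , -0.25239652,  0.35634011],
       [-0.25062096,  0.02993367,  0.9676224 , -0.3057422 ],
       [ 0.        ,  0.        ,  0.        ,  1.        ]])}
```

View pics/w2.png

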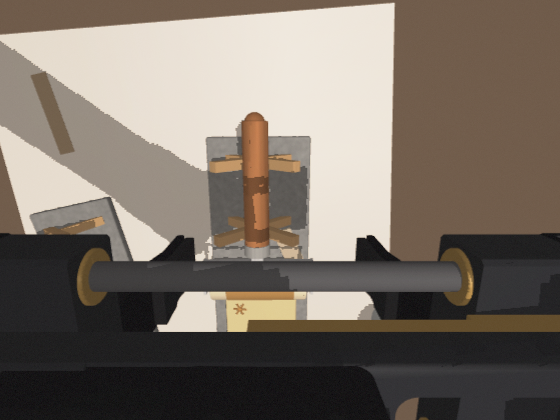

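```bash
cat >> h.py <<'E'
def look(tag, base, L=144, gx=-103):
    """base=(x,y,yaw): rough rest pose, mm/deg. Prints handle and board refined."""
    o=env.get_obs(); im,p=grab("wrist"); cv2.imwrite(f"pics/{tag}.png",im[:,:,::-1])
    hsv=cv2.cvtColor(im,cv2.COLOR_RGB2HSV).astype(int); H,S,V=[hsv[...,i] for i in range(3)]
    a=np.radians(base[2]); ux=np.array([np.cos(a),np.sin(a)]); uy=np.array([-ux[1],ux[0]]); b=np.array(base[:2])
    yy,xx=np.mgrid[:232,:560]; pts=np.c_[xx.ravel(),yy.ravel()]
    def loc(z):
        w=cast(pts,z,p)[:,:2]*1000-b; return (w@ux).reshape(232,560),(w@uy).reshape(232,560)
    X,Y=loc(.07)
    hm=(H[:232]<=16)&(S[:232]>140)&(abs(Y)<30)&(X>-215)&(X<-50)
    hm=cv2.morphologyEx(hm.astype(np.uint8),cv2.MORPH_OPEN,np.ones((7,7)))
    ax=[]
    if hm.sum()>800:
        for x0 in list(range(-180,-150,3))+list(range(-128,-78,3)):
            s=Y[(hm>0)&(abs(X-x0)<2)]
            if len(s)>8: ax.append((x0,(s.min()+s.max())/2,np.ptp(s)))
        ax=np.array(ax); f=np.polyfit(ax[:,0],ax[:,1],1)
        print("handle: y at gx %.1f, at 0 %.1f, yaw rel %.2f, width %.1f, tail x %.1f"%(np.polyval(f,gx),f[1],np.degrees(np.arctan(f[0])),np.median(ax[:,2]),X[(hm>0)&(abs(Y)<20)].min()))
    X,Y=loc(.012)
    gm=(S[:232]<60)&(V[:232]<135)
    # near end edge: along columns of Y, transitions from paper (bright) to board (grey)
    ends=[]
    for y0 in list(range(-44,-24,4))+list(range(24,45,4)):
        s=X[gm&(abs(Y-y0)<1.5)&(X<-140)&(X>-185)]
        if len(s)>8: ends.append(s.min())
    print("board end x", np.round(ends,1))
    l=[];
    for x0 in range(-160,-90,5):
        s=Y[gm&(abs(X-x0)<2)&(abs(Y)<95)]
        if len(s)>8: l.append((x0,s.min(),s.max()))
    l=np.array(l)
    if len(l)>3:
        print("board edges y right %.1f left %.1f (sd %.1f %.1f) yaw rel %.2f %.2f"%(np.median(l[:,1]),np.median(l[:,2]),l[:,1].std(),l[:,2].std(),*[np.degrees(np.polyfit(l[:,0],l[:,i],1)[0]) for i in (1,2)]))
    print("tcp",np.round(o["tool_pos"]*1000,1),np.round(o["tool_rot"],2))
def go(base,gx,dy,z):
    """tool-frame shift (cm) and turn to put the TCP at local (gx,dy), height z mm"""
    o=env.get_obs(); a=np.radians(base[2]); c,s=np.cos(a),np.sin(a)
    t=np.array([base[0]+gx*c-dy*s,base[1]+gx*s+dy*c,z])/1000
    Rm=R.from_euler("xyz",o["tool_rot"],degrees=True); T=R.from_euler("xyz",[180,0,base[2]+180],degrees=True)
    rv=np.degrees((Rm.inv()*T).as_rotvec())
    print("tool shift cm",np.round(Rm.inv().apply(t-o["tool_pos"])*100,2),"after-turn frame",np.round(T.inv().apply(t-o["tool_pos"])*100,2),"rotvec",np.round(rv,2))
MED=(484.6,315.7,-6.1); NAR=(549.6,-102.4,4.0); WID=(543.1,-323.0,1.4); SPA=(541.2,108.3,6.5)
E
python3 - <<'E'
from h import *
look("w3",MED); go(MED,-103,0,150)
E
```

```text
handle: y at gx 3.3, at 0 9.2, yaw rel 3.25, width 18.2, tail x -188.3
board end x []
board edges y right -60.3 left 57.7 (sd 30.4 38.3) yaw rel -31.54 88.06
tcp [375.  349.5 222.8] [179.95   0.   173.91]
tool shift cm [-1.02 -2.28  7.26] after-turn frame [-1.02 -2.27  7.26] rotvec [ 0.04 -0.01  0.11]
```

Run:
```python
from h import *
im=cv2.imread("pics/w3.png"); h=cv2.cvtColor(im,cv2.COLOR_BGR2HSV)
for r in (145,190,208): print(r,[(c,*h[r,c].tolist()) for c in range(232,282,3)])
for r in (145,200): print(r,[(c,*h[r,c].tolist()) for c in list(range(195,225,4))+list(range(298,320,3))])
for c in (220,290): print(c,[(r,*h[r,c].tolist()) for r in range(128,146,2)])
```

```text
145 [(232, 14, 23, 147), (235, 21, 20, 89), (238, 12, 123, 104), (241, 12, 142, 138), (244, 13, 149, 156), (247, 12, 151, 179), (250, 12, 150, 189), (253, 12, 146, 197), (256, 12, 148, 177), (259, 13, 145, 158), (262, 12, 145, 142), (265, 17, 26, 139), (268, 15, 21, 149), (271, 13, 23, 155), (274, 15, 20, 153), (277, 14, 22, 151), (280, 15, 24, 150)]
190 [(232, 15, 22, 93), (235, 17, 18, 97), (238, 15, 22, 93), (241, 13, 146, 98), (244, 12, 140, 111), (247, 12, 141, 121), (250, 12, 141, 121), (253, 13, 146, 117), (256, 12, 143, 112), (259, 13, 146, 105), (262, 12, 140, 91), (265, 12, 27, 140), (268, 16, 23, 147), (271, 19, 22, 94), (274, 15, 21, 95), (277, 17, 24, 96), (280, 19, 22, 94)]
208 [(232, 15, 20, 100), (235, 13, 18, 97), (238, 15, 21, 96), (241, 12, 137, 104), (244, 12, 148, 114), (247, 12, 142, 120), (250, 12, 143, 121), (253, 12, 148, 167), (256, 12, 150, 172), (259, 12, 149, 161), (262, 12, 145, 132), (265, 13, 34, 137), (268, 15, 21, 119), (271, 17, 20, 89), (274, 17, 19, 93), (277, 13, 19, 92), (280, 19, 22, 94)]
145 [(195, 17, 22, 234), (199, 17, 23, 234), (203, 16, 2
[... 255 characters left out ...]
18, 19, 239)]
200 [(195, 16, 36, 154), (199, 17, 35, 154), (203, 17, 38, 154), (207, 15, 21, 95), (211, 17, 19, 93), (215, 15, 21, 95), (219, 17, 24, 97), (223, 15, 17, 91), (298, 11, 21, 96), (301, 10, 16, 94), (304, 21, 20, 90), (307, 18, 22, 237), (310, 18, 22, 237), (313, 17, 20, 237), (316, 17, 20, 237), (319, 17, 20, 237)]
220 [(128, 18, 22, 236), (130, 18, 22, 236), (132, 17, 22, 236), (134, 17, 21, 235), (136, 18, 22, 236), (138, 18, 26, 229), (140, 16, 21, 136), (142, 14, 22, 149), (144, 18, 21, 148)]
290 [(128, 18, 19, 240), (130, 18, 18, 239), (132, 19, 18, 239), (134, 18, 19, 240), (136, 18, 18, 239), (138, 18, 22, 233), (140, 18, 22, 139), (142, 16, 25, 154), (144, 14, 19, 151)]
```

```bash
sed -i 's/(S\[:232\]>140)/(S[:232]>85)/; s/gm=(S\[:232\]<60)&(V\[:232\]<135)/gm=(cv2.medianBlur(S[:232].astype(np.uint8),5)<30)\&(V[:232]<170)/; s/s.min()-//' h.py
python3 - <<'E'
from h import *
look("w3",MED); go(MED,-103,0,150)
E
```

```text
handle: y at gx -1.0, at 0 -1.4, yaw rel -0.21, width 24.5, tail x -188.1
board end x [-165.1 -165.1 -164.  -164.  -164.  -164.1 -164.1 -164.1 -164.1 -164.1
 -164.1]
board edges y right -59.8 left 58.1 (sd 37.1 0.3) yaw rel -10.17 0.06
tcp [374.4 350.3 222.6] [ 1.7996e+02 -1.0000e-02  1.7401e+02]
tool shift cm [-1.05 -2.31  7.26] after-turn frame [-1.06 -2.31  7.26] rotvec [ 0.03 -0.02  0.18]
```

Call:
jog_arm(motion=[{"x":-0.5,"y":-1.2,"z":2,"ax":0,"ay":0,"az":0},{"x":-0.5,"y":-1.2,"z":2,"ax":0,"ay":0,"az":0},{"x":0,"y":0,"z":2,"ax":0,"ay":0,"az":0},{"x":0,"y":0,"z":2,"ax":0,"ay":0,"az":0},{"x":0,"y":0,"z":0,"ax":0,"ay":0,"az":0}])

```text
time_s: 2.45
tool_pos: [0.38, 0.3244, 0.1398]
tool_rot: [-179.8, -0.2, 174.1]
force: [0.0, 0.2, -0.8]
grip_width: 0.0871
grasp_force: 0.0
```

Run:
```python
from h import *
print(env.get_obs()["tool_pos"]);go(MED,-103,-1,51)
```

```text
[0.37998755 0.3244092  0.13978399]
tool shift cm [-0.23  0.18  8.88] after-turn frame [-0.19  0.15  8.88] rotvec [-0.23 -0.22  0.21]
```

Call:
jog_arm(motion=[{"x":0,"y":0,"z":2.2,"ax":0,"ay":0,"az":0},{"x":0,"y":0,"z":2.2,"ax":0,"ay":0,"az":0},{"x":0,"y":0,"z":2.2,"ax":0,"ay":0,"az":0},{"x":0,"y":0,"z":2.2,"ax":0,"ay":0,"az":0},{"x":0,"y":0,"z":0,"ax":0,"ay":0,"az":0}])

```text
time_s: 2.95
tool_pos: [0.3805, 0.3244, 0.0528]
tool_rot: [-179.8, -0.2, 174.1]
force: [-0.7, -0.7, -0.1]
grip_width: 0.0874
grasp_force: 0.0
```

Call:
jog_arm(motion=[{"x":0,"y":0,"z":0,"ax":0,"ay":0,"az":0},{"x":0,"y":0,"z":0,"ax":0,"ay":0,"az":0},{"x":0,"y":0,"z":0,"ax":0,"ay":0,"az":0},{"x":0,"y":0,"z":0,"ax":0,"ay":0,"az":0},{"x":0,"y":0,"z":0,"ax":0,"ay":0,"az":0}])

```text
time_s: 3.45
tool_pos: [0.3826, 0.325, 0.0552]
tool_rot: [180.0, 0.0, 174.0]
force: [-0.1, 0.2, 0.0]
grip_width: 0.0869
grasp_force: 0.0
```

Run:
```python
from h import *
print(env.get_obs()["tool_pos"]);go(MED,-103,-1,51)
```

```text
[0.38255221 0.32495818 0.05517859]
tool shift cm [0.05 0.06 0.42] after-turn frame [0.05 0.06 0.42] rotvec [0.05 0.04 0.09]
```

Call:
jog_arm(motion=[{"x":0,"y":0.06,"z":0.4,"ax":0,"ay":0,"az":0},{"x":0,"y":0,"z":0,"ax":0,"ay":0,"az":0},{"x":0,"y":0,"z":0,"ax":0,"ay":0,"az":0},{"x":0,"y":0,"z":0,"ax":0,"ay":0,"az":0},{"x":0,"y":0,"z":0,"ax":0,"ay":0,"az":0}])

```text
time_s: 3.95
tool_pos: [0.3824, 0.3253, 0.0506]
tool_rot: [180.0, 0.0, 174.0]
force: [-0.1, 0.4, 0.6]
grip_width: 0.0869
grasp_force: 0.0
```

Call:
jog_arm(motion=[{"x":0,"y":0,"z":0,"ax":0,"ay":0,"az":0},{"x":0,"y":0,"z":0,"ax":0,"ay":0,"az":0},{"x":0,"y":0,"z":0,"ax":0,"ay":0,"az":0},{"x":0,"y":0,"z":0,"ax":0,"ay":0,"az":0},{"x":0,"y":0,"z":0,"ax":0,"ay":0,"az":0}], claw=-1, squeeze=30)

```text
time_s: 4.45
tool_pos: [0.3824, 0.3253, 0.0506]
tool_rot: [180.0, 0.0, 174.0]
force: [0.3, 0.7, -0.3]
grip_width: 0.0553
grasp_force: 0.0
```

Call:
jog_arm(motion=[{"x":0,"y":0,"z":0,"ax":0,"ay":0,"az":0},{"x":0,"y":0,"z":0,"ax":0,"ay":0,"az":0},{"x":0,"y":0,"z":0,"ax":0,"ay":0,"az":0},{"x":0,"y":0,"z":0,"ax":0,"ay":0,"az":0},{"x":0,"y":0,"z":0,"ax":0,"ay":0,"az":0}])

```text
time_s: 4.95
tool_pos: [0.3823, 0.3254, 0.0506]
tool_rot: [180.0, 0.0, 174.0]
force: [-0.2, 1.1, -0.3]
grip_width: 0.0253
grasp_force: 30.0
```

Run:
```python
from h import *
im=cv2.imread("pics/top0.png"); h=cv2.cvtColor(im,cv2.COLOR_BGR2HSV).astype(int);p=env.camera_params("top")
S,V=h[...,1],h[...,2]
a=np.radians(6.5);ux=np.array([np.cos(a),np.sin(a)]);uy=np.array([-ux[1],ux[0]])
yy,xx=np.mgrid[230:335,200:270];pts=np.c_[xx.ravel(),yy.ravel()]
w=cast(pts,.012,p)[:,:2]*1000-np.array(SPA[:2]);X=(w@ux).reshape(xx.shape);Y=(w@uy).reshape(xx.shape)
s=S[230:335,200:270];v=V[230:335,200:270]
g=(s<32)&(v<175)
for x0 in range(-155,40,15):
    q=Y[g&(abs(X-x0)<3)&(abs(Y)<75)]; print(x0,np.round([q.min(),q.max()],1))
for y0 in range(-40,45,10):
    q=X[g&(abs(Y-y0)<3)&(abs(X+62)<125)]; print("y",y0,np.round([q.min(),q.max()],1))
w0=(h[...,0]<18)&(S>85)&(V>60)
for m,st in blobs(w0[230:335,200:270],20):
    q=cast(np.argwhere(m)[:,::-1]+[200,230],.075,p)[:,:2]*1000-np.array(SPA[:2]); print(st,np.round([(q@ux).min(),(q@ux).max(),(q@uy).min(),(q@uy).max()],1))
o=env.get_obs()["tool_pos"][:2]*1000-np.array(MED[:2]);a=np.radians(MED[2]);print("grasp local",o@[np.cos(a),np.sin(a)],o@[-np.sin(a),np.cos(a)])
```

```text
-155 [-43.7  53.3]
-140 [-47.9  51.4]
-125 [-43.7  53.2]
-110 [-45.4  54.4]
-95 [-44.1  53.3]
-80 [-45.2  54.2]
-65 [-47.2 -38.2]
-50 [-45.8  51.8]
-35 [-44.4  53.3]
-20 [-45.9  51.6]
-5 [-44.8  53.1]
10 [-43.4  51.7]
25 [-44.8  52.7]
y -40 [-163.8   38.4]
y -30 [-165.4   39.3]
y -20 [-164.5   37.7]
y -10 [-163.3   38.6]
y 0 [-165.2   39.8]
y 10 [-164.    40.4]
y 20 [-163.1   39.1]
y 30 [-164.7   40. ]
y 40 [-163.5   38. ]
[ 28  51  24  33 165] [-145.   -61.2  -36.1   25.4]
grasp local -102.70658444346476 -1.2365286730805491
```

Call:
jog_arm(motion=[{"x":0,"y":0,"z":-0.5,"ax":0,"ay":0,"az":0},{"x":0,"y":0,"z":-1,"ax":0,"ay":0,"az":0},{"x":0,"y":0,"z":-1.5,"ax":0,"ay":0,"az":0},{"x":0,"y":0,"z":-2,"ax":0,"ay":0,"az":0},{"x":0,"y":0,"z":-2,"ax":0,"ay":0,"az":0}])

```text
time_s: 5.45
tool_pos: [0.3822, 0.3251, 0.1218]
tool_rot: [-180.0, 0.0, 174.0]
force: [-0.2, 0.1, -1.9]
grip_width: 0.025
grasp_force: 30.0
```

Call:
jog_arm(motion=[{"x":0,"y":0,"z":-2,"ax":0,"ay":0,"az":0},{"x":0,"y":0,"z":-2,"ax":0,"ay":0,"az":0},{"x":0,"y":0,"z":-2,"ax":0,"ay":0,"az":0},{"x":0,"y":0,"z":-1,"ax":0,"ay":0,"az":0},{"x":0,"y":0,"z":0,"ax":0,"ay":0,"az":0}])

```text
time_s: 5.95
tool_pos: [0.3831, 0.326, 0.1925]
tool_rot: [179.8, 0.1, 174.0]
force: [0.2, 0.0, -1.8]
grip_width: 0.0253
grasp_force: 30.0
```

Call:
jog_arm(motion=[{"x":0,"y":-1,"z":0,"ax":0,"ay":0,"az":-2.48},{"x":0,"y":-2,"z":0,"ax":0,"ay":0,"az":-2.48},{"x":0,"y":-2,"z":0,"ax":0,"ay":0,"az":-2.48},{"x":0,"y":-2,"z":0,"ax":0,"ay":0,"az":-2.48},{"x":0,"y":-2,"z":0,"ax":0,"ay":0,"az":-2.48}])

```text
time_s: 6.45
tool_pos: [0.3808, 0.2342, 0.1893]
tool_rot: [-179.9, -0.1, -173.5]
force: [0.5, 0.1, -1.2]
grip_width: 0.0254
grasp_force: 30.0
```

```bash
sed -i 's/SPA=.*/SPA=(540.7,112.3,6.3)/' h.py
python3 - <<'E'
from h import *
go(SPA,-102.7,0,190)
E
```

```text
tool shift cm [ -4.24 -13.88  -0.06] after-turn frame [ -4.29 -13.87  -0.07] rotvec [-0.06 -0.11  0.2 ]
```

Call:
jog_arm(motion=[{"x":-0.86,"y":-2.78,"z":0,"ax":0,"ay":0,"az":0},{"x":-0.86,"y":-2.78,"z":0,"ax":0,"ay":0,"az":0},{"x":-0.86,"y":-2.78,"z":0,"ax":0,"ay":0,"az":0},{"x":-0.86,"y":-2.78,"z":0,"ax":0,"ay":0,"az":0},{"x":-0.86,"y":-2.78,"z":0,"ax":0,"ay":0,"az":0}])

```text
time_s: 6.95
tool_pos: [0.4393, 0.1007, 0.1895]
tool_rot: [-180.0, -0.1, -173.6]
force: [0.5, 0.4, -1.9]
grip_width: 0.0249
grasp_force: 30.0
```

Call:
jog_arm(motion=[{"x":0,"y":0,"z":0,"ax":0,"ay":0,"az":0},{"x":0,"y":0,"z":0,"ax":0,"ay":0,"az":0},{"x":0,"y":0,"z":0,"ax":0,"ay":0,"az":0},{"x":0,"y":0,"z":0,"ax":0,"ay":0,"az":0},{"x":0,"y":0,"z":0,"ax":0,"ay":0,"az":0}])

```text
time_s: 7.45
tool_pos: [0.4394, 0.1029, 0.1904]
tool_rot: [-180.0, -0.0, -173.5]
force: [-0.2, -0.3, -2.3]
grip_width: 0.0249
grasp_force: 30.0
```

Run:
```python
from h import *
look("w5",SPA); go(SPA,-102.7,0,190)
```

```text
handle: y at gx 1.4, at 0 -0.2, yaw rel -0.90, width 49.8, tail x -206.0
board end x [-165.  -165.  -165.  -183.8 -164.1 -165.2 -164.2]
board edges y right -49.7 left 48.4 (sd 1.7 0.3) yaw rel 0.92 -0.43
tcp [439.4 102.9 190.4] [-1.8000e+02 -1.0000e-02 -1.7352e+02]
tool shift cm [ 0.11 -0.16  0.05] after-turn frame [ 0.11 -0.16  0.05] rotvec [-0.   -0.    0.16]
```

View pics/w5.png

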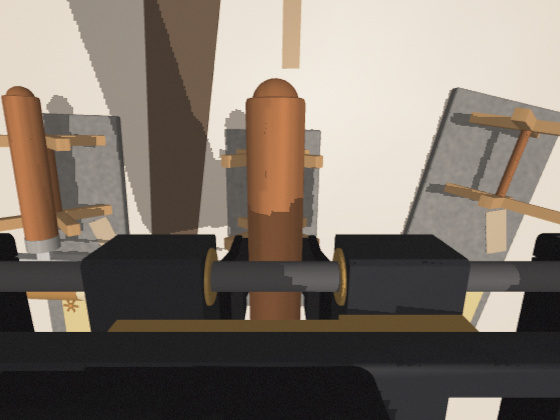

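Call:
jog_arm(motion=[{"x":0.11,"y":-0.2,"z":1,"ax":0,"ay":0,"az":0.1},{"x":0,"y":0,"z":2,"ax":0,"ay":0,"az":0},{"x":0,"y":0,"z":2,"ax":0,"ay":0,"az":0},{"x":0,"y":0,"z":2,"ax":0,"ay":0,"az":0},{"x":0,"y":0,"z":2,"ax":0,"ay":0,"az":0}])

```text
time_s: 8.0
tool_pos: [0.4384, 0.0998, 0.0992]
tool_rot: [-180.0, -0.0, -173.7]
force: [-0.1, 0.8, -0.9]
grip_width: 0.0249
grasp_force: 30.0
```

Call:
jog_arm(motion=[{"x":0,"y":0,"z":1.5,"ax":0,"ay":0,"az":0},{"x":0,"y":0,"z":1.5,"ax":0,"ay":0,"az":0},{"x":0,"y":0,"z":1,"ax":0,"ay":0,"az":0},{"x":0,"y":0,"z":0,"ax":0,"ay":0,"az":0},{"x":0,"y":0,"z":0,"ax":0,"ay":0,"az":0}])

```text
time_s: 8.5
tool_pos: [0.439, 0.1, 0.0607]
tool_rot: [-180.0, 0.0, -173.7]
force: [0.1, 0.0, -1.1]
grip_width: 0.0253
grasp_force: 30.0
```

Call:
jog_arm(motion=[{"x":0,"y":0,"z":0,"ax":0,"ay":0,"az":0},{"x":0,"y":0,"z":0,"ax":0,"ay":0,"az":0},{"x":0,"y":0,"z":0,"ax":0,"ay":0,"az":0},{"x":0,"y":0,"z":0,"ax":0,"ay":0,"az":0},{"x":0,"y":0,"z":0,"ax":0,"ay":0,"az":0}])

```text
time_s: 9.0
tool_pos: [0.439, 0.1, 0.0607]
tool_rot: [180.0, 0.0, -173.7]
force: [0.1, 0.0, -1.6]
grip_width: 0.0252
grasp_force: 30.0
```

Run:
```python
from h import *
print(env.get_obs()["tool_pos"]);go(SPA,-102.7,-0.6,51)
```

```text
[0.43895992 0.10002893 0.06072262]
tool shift cm [0.02 0.04 0.97] after-turn frame [0.02 0.04 0.97] rotvec [ 0.01  0.02 -0.02]
```

Call:
jog_arm(motion=[{"x":0,"y":0.04,"z":0.3,"ax":0,"ay":0,"az":0},{"x":0,"y":0,"z":0.3,"ax":0,"ay":0,"az":0},{"x":0,"y":0,"z":0.2,"ax":0,"ay":0,"az":0},{"x":0,"y":0,"z":0.1,"ax":0,"ay":0,"az":0},{"x":0,"y":0,"z":0,"ax":0,"ay":0,"az":0}])

```text
time_s: 9.5
tool_pos: [0.4387, 0.1003, 0.0513]
tool_rot: [-180.0, -0.0, -173.7]
force: [0.7, -0.3, -1.5]
grip_width: 0.0253
grasp_force: 30.0
```

Call:
jog_arm(motion=[{"x":0,"y":0,"z":0.05,"ax":0,"ay":0,"az":0},{"x":0,"y":0,"z":0,"ax":0,"ay":0,"az":0},{"x":0,"y":0,"z":0,"ax":0,"ay":0,"az":0},{"x":0,"y":0,"z":0,"ax":0,"ay":0,"az":0},{"x":0,"y":0,"z":0,"ax":0,"ay":0,"az":0}])

```text
time_s: 10.0
tool_pos: [0.4389, 0.1003, 0.0511]
tool_rot: [180.0, 0.0, -173.7]
force: [0.2, -0.5, -1.0]
grip_width: 0.025
grasp_force: 30.0
```

Call:
jog_arm(motion=[{"x":0,"y":0,"z":0.05,"ax":0,"ay":0,"az":0},{"x":0,"y":0,"z":0,"ax":0,"ay":0,"az":0},{"x":0,"y":0,"z":0,"ax":0,"ay":0,"az":0},{"x":0,"y":0,"z":0,"ax":0,"ay":0,"az":0},{"x":0,"y":0,"z":0,"ax":0,"ay":0,"az":0}])

```text
time_s: 10.5
tool_pos: [0.439, 0.1002, 0.0508]
tool_rot: [-180.0, 0.0, -173.7]
force: [-1.2, -2.0, 3.6]
grip_width: 0.0247
grasp_force: 30.0
```

Call:
jog_arm(motion=[{"x":0,"y":0,"z":0,"ax":0,"ay":0,"az":0},{"x":0,"y":0,"z":0,"ax":0,"ay":0,"az":0},{"x":0,"y":0,"z":0,"ax":0,"ay":0,"az":0},{"x":0,"y":0,"z":0,"ax":0,"ay":0,"az":0},{"x":0,"y":0,"z":0,"ax":0,"ay":0,"az":0}], claw=1)

```text
time_s: 11.0
tool_pos: [0.4388, 0.1005, 0.0505]
tool_rot: [180.0, 0.0, -173.7]
force: [0.4, 0.1, 0.2]
grip_width: 0.057
grasp_force: 0.0
```

Call:
jog_arm(motion=[{"x":0,"y":0,"z":0,"ax":0,"ay":0,"az":0},{"x":0,"y":0,"z":0,"ax":0,"ay":0,"az":0},{"x":0,"y":0,"z":0,"ax":0,"ay":0,"az":0},{"x":0,"y":0,"z":0,"ax":0,"ay":0,"az":0},{"x":0,"y":0,"z":0,"ax":0,"ay":0,"az":0}])

```text
time_s: 11.5
tool_pos: [0.4389, 0.1004, 0.0506]
tool_rot: [180.0, 0.0, -173.7]
force: [0.2, -0.3, 0.0]
grip_width: 0.0864
grasp_force: 0.0
```

Call:
jog_arm(motion=[{"x":0,"y":0,"z":-1,"ax":0,"ay":0,"az":0},{"x":0,"y":0,"z":-3,"ax":0,"ay":0,"az":0},{"x":0,"y":0,"z":-4,"ax":0,"ay":0,"az":0},{"x":0,"y":0,"z":-4,"ax":0,"ay":0,"az":0},{"x":0,"y":0,"z":-4,"ax":0,"ay":0,"az":0}])

```text
time_s: 12.0
tool_pos: [0.4386, 0.1001, 0.213]
tool_rot: [180.0, 0.1, -173.7]
force: [1.1, 0.6, 0.0]
grip_width: 0.087
grasp_force: 0.0
```

Run:
```python
from h import *
look("w6",SPA); go(NAR,-103,0,220)
```

```text
handle: y at gx -0.5, at 0 -0.8, yaw rel -0.19, width 24.2, tail x -188.5
board end x [-164.6 -164.5 -165.6 -164.5 -164.5 -164.5 -164.5 -164.4 -164.4 -164.4
 -164.4]
board edges y right -49.5 left 48.5 (sd 1.8 0.3) yaw rel 0.86 -0.43
tcp [438.6 100.1 213. ] [ 1.7998e+02  5.0000e-02 -1.7373e+02]
tool shift cm [  1.85 -21.01  -0.1 ] after-turn frame [ 1.020e+00 -2.106e+01 -1.000e-02] rotvec [0.21 0.65 2.26]
```

Call:
jog_arm(motion=[{"x":0,"y":0,"z":0,"ax":0,"ay":0,"az":2.26},{"x":0.2,"y":-4,"z":0,"ax":0,"ay":0,"az":0},{"x":0.2,"y":-4,"z":0,"ax":0,"ay":0,"az":0},{"x":0.2,"y":-4,"z":0,"ax":0,"ay":0,"az":0},{"x":0.2,"y":-4,"z":0,"ax":0,"ay":0,"az":0}])

```text
time_s: 12.55
tool_pos: [0.442, -0.0614, 0.2112]
tool_rot: [180.0, 0.1, -176.0]
force: [1.2, -0.2, -0.1]
grip_width: 0.0871
grasp_force: 0.0
```

Call:
jog_arm(motion=[{"x":0.2,"y":-4,"z":0,"ax":0,"ay":0,"az":0},{"x":0,"y":-1,"z":0,"ax":0,"ay":0,"az":0},{"x":0,"y":0,"z":0,"ax":0,"ay":0,"az":0},{"x":0,"y":0,"z":0,"ax":0,"ay":0,"az":0},{"x":0,"y":0,"z":0,"ax":0,"ay":0,"az":0}])

```text
time_s: 13.05
tool_pos: [0.4438, -0.108, 0.2106]
tool_rot: [180.0, -0.0, -175.8]
force: [0.2, 0.0, 0.0]
grip_width: 0.0871
grasp_force: 0.0
```

Run:
```python
from h import *
look("w7",NAR); go(NAR,-103,0,51)
```

```text
handle: y at gx -2.2, at 0 -0.3, yaw rel 1.08, width 24.1, tail x -183.9
board end x [-164.7 -164.7 -164.7 -164.7 -164.7 -164.8 -164.8 -164.9 -164.9 -164.9
 -164.9]
board edges y right -52.0 left 45.9 (sd 1.4 0.3) yaw rel 0.45 0.27
tcp [ 443.8 -108.   210.6] [ 179.97   -0.   -175.81]
tool shift cm [-0.3  -0.17 15.95] after-turn frame [-0.3  -0.17 15.95] rotvec [ 0.02 -0.01  0.19]
```

Call:
jog_arm(motion=[{"x":-0.3,"y":-0.41,"z":3,"ax":0,"ay":0,"az":-0.5},{"x":0,"y":0,"z":3,"ax":0,"ay":0,"az":0},{"x":0,"y":0,"z":3,"ax":0,"ay":0,"az":0},{"x":0,"y":0,"z":3,"ax":0,"ay":0,"az":0},{"x":0,"y":0,"z":2,"ax":0,"ay":0,"az":0}])

```text
time_s: 13.6
tool_pos: [0.4459, -0.1122, 0.0685]
tool_rot: [180.0, -0.1, -175.3]
force: [0.1, -0.7, -0.8]
grip_width: 0.0871
grasp_force: 0.0
```

Call:
jog_arm(motion=[{"x":0,"y":0,"z":1.5,"ax":0,"ay":0,"az":0},{"x":0,"y":0,"z":0,"ax":0,"ay":0,"az":0},{"x":0,"y":0,"z":0,"ax":0,"ay":0,"az":0},{"x":0,"y":0,"z":0,"ax":0,"ay":0,"az":0},{"x":0,"y":0,"z":0,"ax":0,"ay":0,"az":0}])

```text
time_s: 14.1
tool_pos: [0.4478, -0.1135, 0.0565]
tool_rot: [180.0, 0.1, -175.4]
force: [-0.3, 0.2, -0.4]
grip_width: 0.0868
grasp_force: 0.0
```

```bash
sed -i 's/ NAR=([^)]*)/ NAR=(549.7,-103.8,4.7)/' h.py
python3 - <<'E'
from h import *
print(env.get_obs()["tool_pos"]);go(NAR,-103,0,51)
E
```

```text
[ 0.44776114 -0.11351374  0.05654103]
tool shift cm [0.06 0.13 0.55] after-turn frame [0.06 0.13 0.55] rotvec [ 0.01  0.11 -0.15]
```

Call:
jog_arm(motion=[{"x":0.06,"y":0.13,"z":0.53,"ax":0,"ay":0,"az":0},{"x":0,"y":0,"z":0,"ax":0,"ay":0,"az":0},{"x":0,"y":0,"z":0,"ax":0,"ay":0,"az":0},{"x":0,"y":0,"z":0,"ax":0,"ay":0,"az":0},{"x":0,"y":0,"z":0,"ax":0,"ay":0,"az":0}])

```text
time_s: 14.6
tool_pos: [0.4463, -0.1125, 0.0503]
tool_rot: [180.0, 0.0, -175.5]
force: [0.3, -0.2, 0.2]
grip_width: 0.0868
grasp_force: 0.0
```

Call:
jog_arm(motion=[{"x":0,"y":0,"z":0,"ax":0,"ay":0,"az":0},{"x":0,"y":0,"z":0,"ax":0,"ay":0,"az":0},{"x":0,"y":0,"z":0,"ax":0,"ay":0,"az":0},{"x":0,"y":0,"z":0,"ax":0,"ay":0,"az":0},{"x":0,"y":0,"z":0,"ax":0,"ay":0,"az":0}], claw=-1)

```text
time_s: 15.1
tool_pos: [0.4462, -0.1124, 0.0503]
tool_rot: [180.0, 0.0, -175.5]
force: [0.8, -0.1, 0.1]
grip_width: 0.0551
grasp_force: 0.0
```

Call:
jog_arm(motion=[{"x":0,"y":0,"z":0,"ax":0,"ay":0,"az":0},{"x":0,"y":0,"z":0,"ax":0,"ay":0,"az":0},{"x":0,"y":0,"z":0,"ax":0,"ay":0,"az":0},{"x":0,"y":0,"z":0,"ax":0,"ay":0,"az":0},{"x":0,"y":0,"z":0,"ax":0,"ay":0,"az":0}])

```text
time_s: 15.6
tool_pos: [0.4463, -0.1129, 0.0503]
tool_rot: [-180.0, 0.0, -175.5]
force: [-0.2, -1.5, -0.3]
grip_width: 0.025
grasp_force: 30.0
```

Run:
```python
from h import *
o=env.get_obs();print(o["tool_pos"],o["grasp_force"]);go(NAR,-103,0,51)
```

```text
[ 0.44625584 -0.11289852  0.05029104] 29.996731840074062
tool shift cm [-0.08  0.06 -0.07] after-turn frame [-0.08  0.06 -0.07] rotvec [-0.03  0.02 -0.19]
```

Call:
jog_arm(motion=[{"x":0,"y":0,"z":-0.5,"ax":0,"ay":0,"az":0},{"x":0,"y":0,"z":-1,"ax":0,"ay":0,"az":0},{"x":0,"y":0,"z":-1.5,"ax":0,"ay":0,"az":0},{"x":0,"y":0,"z":-2,"ax":0,"ay":0,"az":0},{"x":0,"y":0,"z":-2,"ax":0,"ay":0,"az":0}])

```text
time_s: 16.1
tool_pos: [0.4459, -0.1123, 0.1215]
tool_rot: [180.0, -0.0, -175.5]
force: [0.3, -0.6, -1.7]
grip_width: 0.0249
grasp_force: 30.0
```

Call:
jog_arm(motion=[{"x":0,"y":0,"z":-2,"ax":0,"ay":0,"az":0},{"x":0,"y":0,"z":-2,"ax":0,"ay":0,"az":0},{"x":0,"y":0,"z":-2,"ax":0,"ay":0,"az":0},{"x":0,"y":0,"z":-1,"ax":0,"ay":0,"az":0},{"x":0,"y":0,"z":0,"ax":0,"ay":0,"az":0}])

```text
time_s: 16.6
tool_pos: [0.4471, -0.1124, 0.1919]
tool_rot: [180.0, 0.2, -175.5]
force: [0.1, 0.8, -2.1]
grip_width: 0.0254
grasp_force: 30.0
```

Call:
jog_arm(motion=[{"x":0,"y":1,"z":0,"ax":0,"ay":0,"az":2.1},{"x":0,"y":2,"z":0,"ax":0,"ay":0,"az":2.1},{"x":0,"y":3,"z":0,"ax":0,"ay":0,"az":2.1},{"x":0,"y":3,"z":0,"ax":0,"ay":0,"az":2.1},{"x":0,"y":3,"z":0,"ax":0,"ay":0,"az":2.1}])

```text
time_s: 17.1
tool_pos: [0.4463, 0.0085, 0.1891]
tool_rot: [-180.0, -0.1, 173.9]
force: [0.2, 0.2, -2.4]
grip_width: 0.0252
grasp_force: 30.0
```

Run:
```python
from h import *
o=env.get_obs();print(o["tool_pos"],o["grasp_force"],o["grip_width"]);go(MED,-105.1,-1.1,190)
```

```text
[0.44633011 0.00848577 0.1890991 ] 29.98827813193202 0.02522226260382663
tool shift cm [ 9.96 30.85 -0.08] after-turn frame [ 9.97 30.84 -0.09] rotvec [-0.02 -0.11  0.02]
```

Call:
jog_arm(motion=[{"x":0.5,"y":3.1,"z":0,"ax":0,"ay":0,"az":0},{"x":0.5,"y":3.1,"z":0,"ax":0,"ay":0,"az":0},{"x":0.5,"y":3.1,"z":0,"ax":0,"ay":0,"az":0},{"x":0.5,"y":3.1,"z":0,"ax":0,"ay":0,"az":0},{"x":0.5,"y":3.1,"z":0,"ax":0,"ay":0,"az":0}])

```text
time_s: 17.6
tool_pos: [0.4376, 0.1651, 0.189]
tool_rot: [-179.9, -0.1, 174.0]
force: [0.6, 0.2, -0.5]
grip_width: 0.0251
grasp_force: 30.0
```

Call:
jog_arm(motion=[{"x":1.5,"y":3.1,"z":0,"ax":0,"ay":0,"az":0},{"x":1.5,"y":3.1,"z":0,"ax":0,"ay":0,"az":0},{"x":1.5,"y":3.1,"z":0,"ax":0,"ay":0,"az":0},{"x":1.5,"y":3.1,"z":0,"ax":0,"ay":0,"az":0},{"x":1.5,"y":3.0,"z":0,"ax":0,"ay":0,"az":0}])

```text
time_s: 18.1
tool_pos: [0.3788, 0.326, 0.1889]
tool_rot: [-179.9, -0.1, 174.0]
force: [0.8, 0.2, -1.9]
grip_width: 0.0254
grasp_force: 30.0
```

Call:
jog_arm(motion=[{"x":0,"y":0,"z":0,"ax":0,"ay":0,"az":0},{"x":0,"y":0,"z":0,"ax":0,"ay":0,"az":0},{"x":0,"y":0,"z":0,"ax":0,"ay":0,"az":0},{"x":0,"y":0,"z":0,"ax":0,"ay":0,"az":0},{"x":0,"y":0,"z":0,"ax":0,"ay":0,"az":0}])

```text
time_s: 18.6
tool_pos: [0.3805, 0.3242, 0.1902]
tool_rot: [-180.0, 0.0, 173.9]
force: [0.6, 0.3, -1.5]
grip_width: 0.0248
grasp_force: 30.0
```

Run:
```python
from h import *
look("w8",MED);go(MED,-105.1,-1.1,51)
```

```text
handle: y at gx -1.6, at 0 -0.6, yaw rel 0.54, width 49.9, tail x -198.6
board end x [-164.8 -164.8 -164.8 -156.7 -164.8 -164.8 -164.8 -164.8]
board edges y right -60.0 left 58.2 (sd 0.3 0.3) yaw rel 0.56 -0.28
tcp [380.5 324.2 190.2] [-180.      0.    173.92]
tool shift cm [ 0.06  0.13 13.93] after-turn frame [ 0.06  0.13 13.93] rotvec [0.   0.01 0.04]
```

View pics/w8.png

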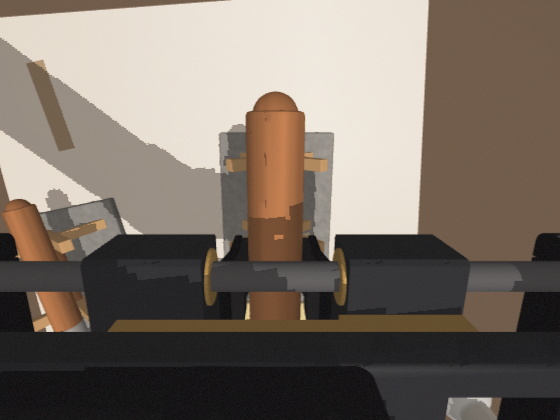

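Call:
jog_arm(motion=[{"x":0.06,"y":0.13,"z":1,"ax":0,"ay":0,"az":0},{"x":0,"y":0,"z":2,"ax":0,"ay":0,"az":0},{"x":0,"y":0,"z":2,"ax":0,"ay":0,"az":0},{"x":0,"y":0,"z":2,"ax":0,"ay":0,"az":0},{"x":0,"y":0,"z":2,"ax":0,"ay":0,"az":0}])

```text
time_s: 19.15
tool_pos: [0.3793, 0.3263, 0.0988]
tool_rot: [-180.0, -0.0, 174.0]
force: [-0.3, 0.3, -1.7]
grip_width: 0.025
grasp_force: 30.0
```

Call:
jog_arm(motion=[{"x":0,"y":0,"z":1.5,"ax":0,"ay":0,"az":0},{"x":0,"y":0,"z":1.5,"ax":0,"ay":0,"az":0},{"x":0,"y":0,"z":1,"ax":0,"ay":0,"az":0},{"x":0,"y":0,"z":0,"ax":0,"ay":0,"az":0},{"x":0,"y":0,"z":0,"ax":0,"ay":0,"az":0}])

```text
time_s: 19.65
tool_pos: [0.3797, 0.3266, 0.0604]
tool_rot: [180.0, 0.0, 174.0]
force: [-0.4, 0.5, -1.8]
grip_width: 0.0247
grasp_force: 30.0
```

Call:
jog_arm(motion=[{"x":0,"y":0,"z":0,"ax":0,"ay":0,"az":0},{"x":0,"y":0,"z":0,"ax":0,"ay":0,"az":0},{"x":0,"y":0,"z":0,"ax":0,"ay":0,"az":0},{"x":0,"y":0,"z":0,"ax":0,"ay":0,"az":0},{"x":0,"y":0,"z":0,"ax":0,"ay":0,"az":0}])

```text
time_s: 20.15
tool_pos: [0.3797, 0.3266, 0.0605]
tool_rot: [180.0, 0.0, 174.0]
force: [0.4, 0.7, -2.3]
grip_width: 0.0249
grasp_force: 30.0
```

Run:
```python
from h import *
print(env.get_obs()["tool_pos"]);go(MED,-105.1,-1.1,50.6)
```

```text
[0.37965251 0.32659928 0.06046777]
tool shift cm [-0.04 -0.08  0.99] after-turn frame [-0.04 -0.08  0.99] rotvec [0.02 0.02 0.12]
```

Call:
jog_arm(motion=[{"x":-0.04,"y":-0.08,"z":0.3,"ax":0,"ay":0,"az":0},{"x":0,"y":0,"z":0.3,"ax":0,"ay":0,"az":0},{"x":0,"y":0,"z":0.2,"ax":0,"ay":0,"az":0},{"x":0,"y":0,"z":0.1,"ax":0,"ay":0,"az":0},{"x":0,"y":0,"z":0.06,"ax":0,"ay":0,"az":0}])

```text
time_s: 20.65
tool_pos: [0.3798, 0.3257, 0.0505]
tool_rot: [-180.0, -0.0, 174.0]
force: [0.5, 0.1, -1.3]
grip_width: 0.0249
grasp_force: 30.0
```

Call:
jog_arm(motion=[{"x":0,"y":0,"z":0.04,"ax":0,"ay":0,"az":0},{"x":0,"y":0,"z":0,"ax":0,"ay":0,"az":0},{"x":0,"y":0,"z":0,"ax":0,"ay":0,"az":0},{"x":0,"y":0,"z":0,"ax":0,"ay":0,"az":0},{"x":0,"y":0,"z":0,"ax":0,"ay":0,"az":0}])

```text
time_s: 21.15
tool_pos: [0.3798, 0.3257, 0.0503]
tool_rot: [180.0, -0.0, 174.0]
force: [-0.9, -0.8, -0.0]
grip_width: 0.0252
grasp_force: 30.0
```

Touching; release and rise.

Call:
jog_arm(motion=[{"x":0,"y":0,"z":0.02,"ax":0,"ay":0,"az":0},{"x":0,"y":0,"z":0,"ax":0,"ay":0,"az":0},{"x":0,"y":0,"z":0,"ax":0,"ay":0,"az":0},{"x":0,"y":0,"z":0,"ax":0,"ay":0,"az":0},{"x":0,"y":0,"z":0,"ax":0,"ay":0,"az":0}], claw=1)

```text
time_s: 21.65
tool_pos: [0.38, 0.3257, 0.0502]
tool_rot: [180.0, 0.0, 174.0]
force: [-1.2, 1.0, 0.4]
grip_width: 0.0571
grasp_force: 0.0
```

Call:
jog_arm(motion=[{"x":0,"y":0,"z":0,"ax":0,"ay":0,"az":0},{"x":0,"y":0,"z":0,"ax":0,"ay":0,"az":0},{"x":0,"y":0,"z":0,"ax":0,"ay":0,"az":0},{"x":0,"y":0,"z":0,"ax":0,"ay":0,"az":0},{"x":0,"y":0,"z":0,"ax":0,"ay":0,"az":0}])

```text
time_s: 22.15
tool_pos: [0.3799, 0.3257, 0.0501]
tool_rot: [180.0, 0.0, 174.0]
force: [-0.4, 0.3, 0.0]
grip_width: 0.0862
grasp_force: 0.0
```

Call:
jog_arm(motion=[{"x":0,"y":0,"z":-1,"ax":0,"ay":0,"az":0},{"x":0,"y":0,"z":-3,"ax":0,"ay":0,"az":0},{"x":0,"y":0,"z":-4,"ax":0,"ay":0,"az":0},{"x":0,"y":0,"z":-4,"ax":0,"ay":0,"az":0},{"x":0,"y":0,"z":-4,"ax":0,"ay":0,"az":0}])

```text
time_s: 22.65
tool_pos: [0.3798, 0.3255, 0.2125]
tool_rot: [180.0, 0.0, 174.0]
force: [0.3, 0.4, 0.2]
grip_width: 0.0871
grasp_force: 0.0
```

Run:
```python
from h import *
look("w9",MED); go(WID,-103,0,213)
```

```text
handle: y at gx -0.9, at 0 -0.9, yaw rel -0.04, width 24.3, tail x -185.9
board end x [-165.  -163.9 -163.9 -163.9 -163.9 -164.  -164.  -164.  -164.  -164.
 -164. ]
board edges y right -60.0 left 58.1 (sd 0.5 0.3) yaw rel 0.51 -0.03
tcp [379.8 325.5 212.5] [1.7996e+02 3.0000e-02 1.7402e+02]
tool shift cm [-12.53 -64.41   0.17] after-turn frame [ -4.16 -65.49   0.69] rotvec [ 0.52  0.48 -7.38]
```

Call:
jog_arm(motion=[{"x":-1,"y":0,"z":0,"ax":0,"ay":0,"az":-7.38},{"x":-2,"y":-4,"z":0,"ax":0,"ay":0,"az":0},{"x":-2,"y":-4,"z":0,"ax":0,"ay":0,"az":0},{"x":-2,"y":-4,"z":0,"ax":0,"ay":0,"az":0},{"x":-2,"y":-4,"z":0,"ax":0,"ay":0,"az":0}])

```text
time_s: 23.2
tool_pos: [0.4744, 0.1651, 0.2108]
tool_rot: [180.0, 0.1, -178.6]
force: [0.9, 0.6, 0.6]
grip_width: 0.0874
grasp_force: 0.0
```

Call:
jog_arm(motion=[{"x":0,"y":-4,"z":0,"ax":0,"ay":0,"az":0},{"x":0,"y":-4,"z":0,"ax":0,"ay":0,"az":0},{"x":0,"y":-4,"z":0,"ax":0,"ay":0,"az":0},{"x":0,"y":-4,"z":0,"ax":0,"ay":0,"az":0},{"x":0,"y":-4,"z":0,"ax":0,"ay":0,"az":0}])

```text
time_s: 23.7
tool_pos: [0.4785, -0.0349, 0.2108]
tool_rot: [180.0, 0.1, -178.6]
force: [1.1, 0.9, 0.6]
grip_width: 0.0871
grasp_force: 0.0
```

Call:
jog_arm(motion=[{"x":0,"y":-4,"z":0,"ax":0,"ay":0,"az":0},{"x":0,"y":-4,"z":0,"ax":0,"ay":0,"az":0},{"x":0,"y":-4,"z":0,"ax":0,"ay":0,"az":0},{"x":1,"y":-4,"z":0,"ax":0,"ay":0,"az":0},{"x":1,"y":-4,"z":0,"ax":0,"ay":0,"az":0}])

```text
time_s: 24.2
tool_pos: [0.4633, -0.2353, 0.2107]
tool_rot: [180.0, 0.1, -178.6]
force: [0.7, 0.3, -1.4]
grip_width: 0.087
grasp_force: 0.0
```

Call:
jog_arm(motion=[{"x":1,"y":-4,"z":0,"ax":0,"ay":0,"az":0},{"x":1,"y":-3.5,"z":0,"ax":0,"ay":0,"az":0},{"x":0.8,"y":-2,"z":0,"ax":0,"ay":0,"az":0},{"x":0,"y":0,"z":0,"ax":0,"ay":0,"az":0},{"x":0,"y":0,"z":0,"ax":0,"ay":0,"az":0}])

```text
time_s: 24.7
tool_pos: [0.4379, -0.3292, 0.2103]
tool_rot: [180.0, 0.0, -178.6]
force: [0.8, 0.2, 0.3]
grip_width: 0.0873
grasp_force: 0.0
```

Run:
```python
from h import *
look("w10",WID); go(WID,-103,0,51); print(env.get_obs()["qpos"])
```

```text
handle: y at gx -1.7, at 0 -1.2, yaw rel 0.28, width 24.3, tail x -181.4
board end x [-165.1 -165.1 -165.1 -164.  -165.1 -165.  -165.  -165.  -165.  -165.
 -165. ]
board edges y right -76.2 left 71.7 (sd 0.3 0.3) yaw rel -0.21 0.21
tcp [ 437.9 -329.2  210.3] [ 1.7996e+02  3.0000e-02 -1.7864e+02]
tool shift cm [-0.16  0.26 15.92] after-turn frame [-0.17  0.27 15.92] rotvec [0.06 0.04 0.07]
[ -5.95235526   7.1669893   43.68614651 100.19732363  -5.19709032
  74.67301229 130.35739461]
```

Call:
jog_arm(motion=[{"x":-0.35,"y":0.1,"z":3,"ax":0,"ay":0,"az":0},{"x":0,"y":0,"z":3,"ax":0,"ay":0,"az":0},{"x":0,"y":0,"z":3,"ax":0,"ay":0,"az":0},{"x":0,"y":0,"z":3,"ax":0,"ay":0,"az":0},{"x":0,"y":0,"z":2,"ax":0,"ay":0,"az":0}])

```text
time_s: 25.25
tool_pos: [0.4417, -0.3254, 0.0679]
tool_rot: [179.9, -0.1, -178.4]
force: [0.5, -0.1, -0.9]
grip_width: 0.0872
grasp_force: 0.0
```

Call:
jog_arm(motion=[{"x":0,"y":0,"z":1.5,"ax":0,"ay":0,"az":0},{"x":0,"y":0,"z":0,"ax":0,"ay":0,"az":0},{"x":0,"y":0,"z":0,"ax":0,"ay":0,"az":0},{"x":0,"y":0,"z":0,"ax":0,"ay":0,"az":0},{"x":0,"y":0,"z":0,"ax":0,"ay":0,"az":0}])

```text
time_s: 25.75
tool_pos: [0.4423, -0.3287, 0.0563]
tool_rot: [-180.0, 0.1, -178.6]
force: [0.7, -0.2, -0.3]
grip_width: 0.087
grasp_force: 0.0
```

```bash
sed -i 's/ WID=([^)]*)/ WID=(543.1,-324.8,1.5)/' h.py
python3 - <<'E'
from h import *
print(env.get_obs()["tool_pos"]);go(WID,-101,0,50.8)
E
```

```text
[ 0.44229835 -0.32865967  0.05626354]
tool shift cm [0.01 0.12 0.55] after-turn frame [0.01 0.12 0.55] rotvec [-0.04  0.13 -0.08]
```

Call:
jog_arm(motion=[{"x":0,"y":0.12,"z":0.53,"ax":0,"ay":0,"az":0},{"x":0,"y":0,"z":0,"ax":0,"ay":0,"az":0},{"x":0,"y":0,"z":0,"ax":0,"ay":0,"az":0},{"x":0,"y":0,"z":0,"ax":0,"ay":0,"az":0},{"x":0,"y":0,"z":0,"ax":0,"ay":0,"az":0}])

```text
time_s: 26.25
tool_pos: [0.4414, -0.3272, 0.0498]
tool_rot: [-180.0, 0.0, -178.6]
force: [-0.3, -0.1, -0.3]
grip_width: 0.0874
grasp_force: 0.0
```

Call:
jog_arm(motion=[{"x":0,"y":0,"z":0,"ax":0,"ay":0,"az":0},{"x":0,"y":0,"z":0,"ax":0,"ay":0,"az":0},{"x":0,"y":0,"z":0,"ax":0,"ay":0,"az":0},{"x":0,"y":0,"z":0,"ax":0,"ay":0,"az":0},{"x":0,"y":0,"z":0,"ax":0,"ay":0,"az":0}], claw=-1)

```text
time_s: 26.75
tool_pos: [0.4414, -0.3271, 0.0497]
tool_rot: [180.0, 0.0, -178.6]
force: [-0.6, 0.6, 0.5]
grip_width: 0.0549
grasp_force: 0.0
```

Call:
jog_arm(motion=[{"x":0,"y":0,"z":0,"ax":0,"ay":0,"az":0},{"x":0,"y":0,"z":0,"ax":0,"ay":0,"az":0},{"x":0,"y":0,"z":0,"ax":0,"ay":0,"az":0},{"x":0,"y":0,"z":0,"ax":0,"ay":0,"az":0},{"x":0,"y":0,"z":0,"ax":0,"ay":0,"az":0}])

```text
time_s: 27.25
tool_pos: [0.4414, -0.3279, 0.05]
tool_rot: [-179.9, 0.0, -178.6]
force: [-0.2, -2.8, -0.3]
grip_width: 0.0251
grasp_force: 30.0
```

Run:
```python
from h import *
o=env.get_obs();print(o["tool_pos"],o["grasp_force"]);go(WID,-101,0,50.8)
```

```text
[ 0.44136763 -0.32793854  0.04995212] 30.005035623908043
tool shift cm [-0.08  0.05 -0.08] after-turn frame [-0.08  0.05 -0.08] rotvec [-0.07  0.03 -0.12]
```

Call:
jog_arm(motion=[{"x":0,"y":0,"z":-0.5,"ax":0,"ay":0,"az":0},{"x":0,"y":0,"z":-1,"ax":0,"ay":0,"az":0},{"x":0,"y":0,"z":-1.5,"ax":0,"ay":0,"az":0},{"x":0,"y":0,"z":-2,"ax":0,"ay":0,"az":0},{"x":0,"y":0,"z":-2,"ax":0,"ay":0,"az":0}])

```text
time_s: 27.75
tool_pos: [0.4414, -0.327, 0.1215]
tool_rot: [180.0, 0.0, -178.6]
force: [-0.6, -0.4, -1.2]
grip_width: 0.0249
grasp_force: 30.0
```

Call:
jog_arm(motion=[{"x":0,"y":0,"z":-2,"ax":0,"ay":0,"az":0},{"x":0,"y":0,"z":-2,"ax":0,"ay":0,"az":0},{"x":0,"y":0,"z":-2,"ax":0,"ay":0,"az":0},{"x":0,"y":0,"z":-1,"ax":0,"ay":0,"az":-1.6},{"x":0,"y":0,"z":0,"ax":0,"ay":0,"az":-1.6}])

```text
time_s: 28.25
tool_pos: [0.4423, -0.3276, 0.1919]
tool_rot: [-179.9, 0.2, -175.2]
force: [-0.0, 0.0, -1.4]
grip_width: 0.0249
grasp_force: 30.0
```

Run:
```python
from h import *
o=env.get_obs();print(o["tool_pos"],o["grasp_force"],o["grip_width"]);go(NAR,-106.6,0,190)
```

```text
[ 0.44227612 -0.32764211  0.19187094] 30.00164609402418 0.02487452717590284
tool shift cm [-1.9  21.43  0.17] after-turn frame [-1.88 21.43  0.19] rotvec [-0.08  0.2   0.05]
```

Call:
jog_arm(motion=[{"x":-0.2,"y":1.4,"z":0,"ax":0,"ay":0,"az":0},{"x":-0.2,"y":2.5,"z":0,"ax":0,"ay":0,"az":0},{"x":-0.2,"y":2.5,"z":0,"ax":0,"ay":0,"az":0},{"x":-0.2,"y":2.5,"z":0,"ax":0,"ay":0,"az":0},{"x":-0.2,"y":2.5,"z":0,"ax":0,"ay":0,"az":0}])

```text
time_s: 28.75
tool_pos: [0.4414, -0.2114, 0.1888]
tool_rot: [180.0, -0.1, -175.3]
force: [0.9, 0.5, -0.7]
grip_width: 0.0252
grasp_force: 30.0
```

Call:
jog_arm(motion=[{"x":-0.2,"y":2.5,"z":0,"ax":0,"ay":0,"az":0},{"x":-0.2,"y":2.5,"z":0,"ax":0,"ay":0,"az":0},{"x":-0.2,"y":2.5,"z":0,"ax":0,"ay":0,"az":0},{"x":-0.2,"y":2,"z":0,"ax":0,"ay":0,"az":0},{"x":-0.1,"y":0.5,"z":0,"ax":0,"ay":0,"az":0}])

```text
time_s: 29.25
tool_pos: [0.4425, -0.1097, 0.1888]
tool_rot: [179.9, -0.1, -175.1]
force: [-0.3, -0.5, -0.9]
grip_width: 0.0254
grasp_force: 30.0
```

Call:
jog_arm(motion=[{"x":0,"y":0,"z":0,"ax":0,"ay":0,"az":0},{"x":0,"y":0,"z":0,"ax":0,"ay":0,"az":0},{"x":0,"y":0,"z":0,"ax":0,"ay":0,"az":0},{"x":0,"y":0,"z":0,"ax":0,"ay":0,"az":0},{"x":0,"y":0,"z":0,"ax":0,"ay":0,"az":0}])

```text
time_s: 29.75
tool_pos: [0.443, -0.1129, 0.1897]
tool_rot: [-180.0, -0.0, -175.5]
force: [-0.5, -0.7, -1.2]
grip_width: 0.025
grasp_force: 30.0
```

Run:
```python
from h import *
look("w11",NAR);go(NAR,-106.6,0,60)
```

```text
handle: y at gx 0.1, at 0 0.0, yaw rel -0.05, width 49.5, tail x -199.5
board end x [-164.5 -164.5 -164.5 -163.4 -163.2 -164.2 -164.2 -164.2]
board edges y right -49.0 left 48.9 (sd 2.8 3.2) yaw rel -0.52 -0.54
tcp [ 443.  -112.9  189.7] [-180.     -0.   -175.46]
tool shift cm [-0.04  0.02 12.97] after-turn frame [-0.04  0.02 12.97] rotvec [-0.    0.   -0.14]
```

View pics/w11.png

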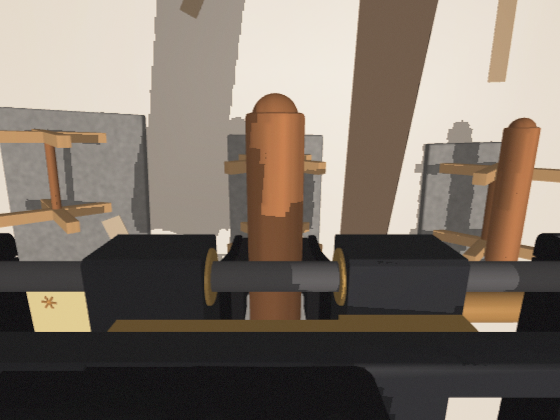

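Centred over the narrow rest (tips at columns 226 and 326, handle at 275); lowering.

Call:
jog_arm(motion=[{"x":0,"y":0,"z":1,"ax":0,"ay":0,"az":0},{"x":0,"y":0,"z":2,"ax":0,"ay":0,"az":0},{"x":0,"y":0,"z":2,"ax":0,"ay":0,"az":0},{"x":0,"y":0,"z":2,"ax":0,"ay":0,"az":0},{"x":0,"y":0,"z":2,"ax":0,"ay":0,"az":0}])

```text
time_s: 30.3
tool_pos: [0.4427, -0.1122, 0.0983]
tool_rot: [180.0, -0.0, -175.4]
force: [0.8, -0.3, -1.4]
grip_width: 0.0253
grasp_force: 30.0
```

Call:
jog_arm(motion=[{"x":0,"y":0,"z":1.5,"ax":0,"ay":0,"az":0},{"x":0,"y":0,"z":1.5,"ax":0,"ay":0,"az":0},{"x":0,"y":0,"z":1,"ax":0,"ay":0,"az":0},{"x":0,"y":0,"z":0,"ax":0,"ay":0,"az":0},{"x":0,"y":0,"z":0,"ax":0,"ay":0,"az":0}])

```text
time_s: 30.8
tool_pos: [0.4432, -0.1123, 0.0598]
tool_rot: [-180.0, -0.0, -175.4]
force: [-0.8, -0.6, -1.4]
grip_width: 0.0248
grasp_force: 30.0
```

Call:
jog_arm(motion=[{"x":0,"y":0,"z":0,"ax":0,"ay":0,"az":0},{"x":0,"y":0,"z":0,"ax":0,"ay":0,"az":0},{"x":0,"y":0,"z":0,"ax":0,"ay":0,"az":0},{"x":0,"y":0,"z":0,"ax":0,"ay":0,"az":0},{"x":0,"y":0,"z":0,"ax":0,"ay":0,"az":0}])

```text
time_s: 31.3
tool_pos: [0.4432, -0.1123, 0.0599]
tool_rot: [180.0, 0.0, -175.4]
force: [0.0, -0.8, -0.5]
grip_width: 0.0251
grasp_force: 30.0
```

Run:
```python
from h import *
print(env.get_obs()["tool_pos"]);go(NAR,-106.6,0,50.2)
```

```text
[ 0.44321937 -0.11227829  0.05993078]
tool shift cm [-0.02 -0.03  0.97] after-turn frame [-0.02 -0.03  0.97] rotvec [ 0.    0.03 -0.09]
```

Call:
jog_arm(motion=[{"x":-0.02,"y":-0.03,"z":0.3,"ax":0,"ay":0,"az":0},{"x":0,"y":0,"z":0.3,"ax":0,"ay":0,"az":0},{"x":0,"y":0,"z":0.2,"ax":0,"ay":0,"az":0},{"x":0,"y":0,"z":0.1,"ax":0,"ay":0,"az":0},{"x":0,"y":0,"z":0.04,"ax":0,"ay":0,"az":0}])

```text
time_s: 31.8
tool_pos: [0.4433, -0.1127, 0.0503]
tool_rot: [-180.0, -0.0, -175.4]
force: [-0.8, 0.0, -0.5]
grip_width: 0.0248
grasp_force: 30.0
```

Call:
jog_arm(motion=[{"x":0,"y":0,"z":0.04,"ax":0,"ay":0,"az":0},{"x":0,"y":0,"z":0,"ax":0,"ay":0,"az":0},{"x":0,"y":0,"z":0,"ax":0,"ay":0,"az":0},{"x":0,"y":0,"z":0,"ax":0,"ay":0,"az":0},{"x":0,"y":0,"z":0,"ax":0,"ay":0,"az":0}])

```text
time_s: 32.3
tool_pos: [0.4434, -0.1128, 0.0501]
tool_rot: [-180.0, 0.0, -175.4]
force: [-0.2, -3.2, 1.5]
grip_width: 0.0249
grasp_force: 30.0
```

Call:
jog_arm(motion=[{"x":0,"y":0,"z":0,"ax":0,"ay":0,"az":0},{"x":0,"y":0,"z":0,"ax":0,"ay":0,"az":0},{"x":0,"y":0,"z":0,"ax":0,"ay":0,"az":0},{"x":0,"y":0,"z":0,"ax":0,"ay":0,"az":0},{"x":0,"y":0,"z":0,"ax":0,"ay":0,"az":0}], claw=1)

```text
time_s: 32.8
tool_pos: [0.4434, -0.1123, 0.05]
tool_rot: [180.0, 0.0, -175.4]
force: [-0.6, -0.3, -0.2]
grip_width: 0.0573
grasp_force: 0.0
```

Call:
jog_arm(motion=[{"x":0,"y":0,"z":0,"ax":0,"ay":0,"az":0},{"x":0,"y":0,"z":0,"ax":0,"ay":0,"az":0},{"x":0,"y":0,"z":0,"ax":0,"ay":0,"az":0},{"x":0,"y":0,"z":0,"ax":0,"ay":0,"az":0},{"x":0,"y":0,"z":0,"ax":0,"ay":0,"az":0}])

```text
time_s: 33.3
tool_pos: [0.4433, -0.1125, 0.05]
tool_rot: [180.0, 0.0, -175.4]
force: [-0.7, 0.1, 0.5]
grip_width: 0.0859
grasp_force: 0.0
```

Call:
jog_arm(motion=[{"x":0,"y":0,"z":-1,"ax":0,"ay":0,"az":0},{"x":0,"y":0,"z":-3,"ax":0,"ay":0,"az":0},{"x":0,"y":0,"z":-4,"ax":0,"ay":0,"az":0},{"x":0,"y":0,"z":-4,"ax":0,"ay":0,"az":0},{"x":0,"y":0,"z":-4,"ax":0,"ay":0,"az":0}])

```text
time_s: 33.8
tool_pos: [0.443, -0.1128, 0.2124]
tool_rot: [180.0, 0.1, -175.4]
force: [1.2, 0.1, -0.6]
grip_width: 0.0872
grasp_force: 0.0
```

```bash
sed -i 's/SPA=.*/SPA=(540.7,111.8,6.2)/' h.py
python3 - <<'E'
from h import *
look("w12",NAR); go(SPA,-103,0,213)
E
```

```text
handle: y at gx -0.1, at 0 -0.7, yaw rel -0.32, width 24.5, tail x -186.6
board end x [-164.6 -164.6 -165.7 -165.6 -164.6 -164.4 -164.4 -164.4 -164.4 -164.4
 -164.3]
board edges y right -48.8 left 48.8 (sd 0.6 0.4) yaw rel -0.07 -0.47
tcp [ 443.  -112.8  212.4] [ 1.8000e+02  6.0000e-02 -1.7542e+02]
tool shift cm [-0.85 21.41  0.6 ] after-turn frame [-1.46 21.38  0.6 ] rotvec [-0.05  0.66 -1.64]
```

Call:
jog_arm(motion=[{"x":0,"y":0,"z":0,"ax":0,"ay":0,"az":-1.64},{"x":-0.5,"y":4,"z":0,"ax":0,"ay":0,"az":0},{"x":-0.5,"y":4,"z":0,"ax":0,"ay":0,"az":0},{"x":-0.5,"y":4,"z":0,"ax":0,"ay":0,"az":0},{"x":0,"y":4,"z":0,"ax":0,"ay":0,"az":0}])

```text
time_s: 34.35
tool_pos: [0.4402, 0.0495, 0.2091]
tool_rot: [-180.0, -0.1, -173.7]
force: [0.6, -0.8, 0.2]
grip_width: 0.0871
grasp_force: 0.0
```

Call:
jog_arm(motion=[{"x":0,"y":4,"z":0,"ax":0,"ay":0,"az":0},{"x":0,"y":1.4,"z":0,"ax":0,"ay":0,"az":0},{"x":0,"y":0,"z":0,"ax":0,"ay":0,"az":0},{"x":0,"y":0,"z":0,"ax":0,"ay":0,"az":0},{"x":0,"y":0,"z":0,"ax":0,"ay":0,"az":0}])

```text
time_s: 34.85
tool_pos: [0.4352, 0.0998, 0.2098]
tool_rot: [-180.0, -0.0, -173.9]
force: [-0.9, -0.5, -0.9]
grip_width: 0.087
grasp_force: 0.0
```

Run:
```python
from h import *
look("w13",SPA); go(SPA,-103,0,57)
```

```text
handle: y at gx -0.4, at 0 -0.8, yaw rel -0.23, width 24.3, tail x -187.7
board end x [-165.2 -165.2 -165.2 -165.2 -165.2 -165.  -165.  -165.  -165.  -165.
 -164.9]
board edges y right -49.4 left 48.7 (sd 1.8 0.3) yaw rel 1.21 -0.26
tcp [435.2  99.8 209.8] [-1.7997e+02 -2.0000e-02 -1.7392e+02]
tool shift cm [-0.32  0.04 15.29] after-turn frame [-0.32  0.04 15.29] rotvec [-0.01 -0.01 -0.12]
```

Call:
jog_arm(motion=[{"x":-0.32,"y":0,"z":3,"ax":0,"ay":0,"az":0},{"x":0,"y":0,"z":3,"ax":0,"ay":0,"az":0},{"x":0,"y":0,"z":3,"ax":0,"ay":0,"az":0},{"x":0,"y":0,"z":3,"ax":0,"ay":0,"az":0},{"x":0,"y":0,"z":2,"ax":0,"ay":0,"az":0}])

```text
time_s: 35.4
tool_pos: [0.4373, 0.1004, 0.0681]
tool_rot: [-180.0, -0.1, -173.9]
force: [0.1, -0.4, -1.2]
grip_width: 0.0867
grasp_force: 0.0
```

Call:
jog_arm(motion=[{"x":0,"y":0,"z":1.5,"ax":0,"ay":0,"az":0},{"x":0,"y":0,"z":0,"ax":0,"ay":0,"az":0},{"x":0,"y":0,"z":0,"ax":0,"ay":0,"az":0},{"x":0,"y":0,"z":0,"ax":0,"ay":0,"az":0},{"x":0,"y":0,"z":0,"ax":0,"ay":0,"az":0}])

```text
time_s: 35.9
tool_pos: [0.439, 0.1023, 0.056]
tool_rot: [180.0, 0.1, -173.8]
force: [-0.4, -0.1, 0.1]
grip_width: 0.0873
grasp_force: 0.0
```

Run:
```python
from h import *
print(env.get_obs()["tool_pos"]);go(SPA,-103,-0.3,50.8)
```

```text
[0.43901606 0.10226271 0.05603114]
tool shift cm [ 0.09 -0.18  0.52] after-turn frame [ 0.09 -0.18  0.52] rotvec [0.04 0.12 0.03]
```

Call:
jog_arm(motion=[{"x":0.05,"y":-0.13,"z":0.52,"ax":0,"ay":0,"az":0},{"x":0,"y":0,"z":0,"ax":0,"ay":0,"az":0},{"x":0,"y":0,"z":0,"ax":0,"ay":0,"az":0},{"x":0,"y":0,"z":0,"ax":0,"ay":0,"az":0},{"x":0,"y":0,"z":0,"ax":0,"ay":0,"az":0}])

```text
time_s: 36.4
tool_pos: [0.4378, 0.1009, 0.0498]
tool_rot: [180.0, 0.0, -173.7]
force: [-0.7, -0.8, 0.1]
grip_width: 0.0871
grasp_force: 0.0
```

Call:
jog_arm(motion=[{"x":0,"y":0,"z":0,"ax":0,"ay":0,"az":0},{"x":0,"y":0,"z":0,"ax":0,"ay":0,"az":0},{"x":0,"y":0,"z":0,"ax":0,"ay":0,"az":0},{"x":0,"y":0,"z":0,"ax":0,"ay":0,"az":0},{"x":0,"y":0,"z":0,"ax":0,"ay":0,"az":0}], claw=-1)

```text
time_s: 36.9
tool_pos: [0.4378, 0.1008, 0.0498]
tool_rot: [180.0, 0.0, -173.7]
force: [0.5, -0.2, 0.2]
grip_width: 0.055
grasp_force: 0.0
```

Call:
jog_arm(motion=[{"x":0,"y":0,"z":0,"ax":0,"ay":0,"az":0},{"x":0,"y":0,"z":0,"ax":0,"ay":0,"az":0},{"x":0,"y":0,"z":0,"ax":0,"ay":0,"az":0},{"x":0,"y":0,"z":0,"ax":0,"ay":0,"az":0},{"x":0,"y":0,"z":0,"ax":0,"ay":0,"az":0}])

```text
time_s: 37.4
tool_pos: [0.4379, 0.0998, 0.0498]
tool_rot: [-179.9, -0.0, -173.8]
force: [1.4, -3.2, 0.6]
grip_width: 0.025
grasp_force: 30.0
```

Run:
```python
from h import *
o=env.get_obs();print(o["tool_pos"],o["grasp_force"]);go(SPA,-103,-0.3,50.8)
```

```text
[0.43788345 0.0998261  0.04976335] 30.0042711943388
tool shift cm [-0.05  0.05 -0.1 ] after-turn frame [-0.05  0.05 -0.1 ] rotvec [-0.07 -0.01  0.02]
```

Call:
jog_arm(motion=[{"x":0,"y":0,"z":-0.5,"ax":0,"ay":0,"az":0},{"x":0,"y":0,"z":-1,"ax":0,"ay":0,"az":0},{"x":0,"y":0,"z":-1.5,"ax":0,"ay":0,"az":0},{"x":0,"y":0,"z":-2,"ax":0,"ay":0,"az":0},{"x":0,"y":0,"z":-2,"ax":0,"ay":0,"az":0}])

```text
time_s: 37.9
tool_pos: [0.4375, 0.1013, 0.121]
tool_rot: [180.0, 0.0, -173.7]
force: [-0.2, -1.0, -2.0]
grip_width: 0.0254
grasp_force: 30.0
```

Call:
jog_arm(motion=[{"x":0,"y":0,"z":-2,"ax":0,"ay":0,"az":0},{"x":0,"y":0,"z":-2,"ax":0,"ay":0,"az":0},{"x":0,"y":0,"z":-2,"ax":0,"ay":0,"az":0},{"x":0,"y":0,"z":-1,"ax":0,"ay":0,"az":2.35},{"x":0,"y":0,"z":0,"ax":0,"ay":0,"az":2.35}])

```text
time_s: 38.4
tool_pos: [0.4388, 0.1017, 0.1925]
tool_rot: [179.9, 0.2, -178.5]
force: [-0.1, -0.1, -2.6]
grip_width: 0.0255
grasp_force: 30.0
```

Run:
```python
from h import *
o=env.get_obs();print(o["tool_pos"],o["grasp_force"],o["grip_width"]);go(WID,-102.6,0,190)
```

```text
[0.43880774 0.10169873 0.19245936] 29.996343813836575 0.025463417794581424
tool shift cm [  0.94 -42.91   0.15] after-turn frame [  0.95 -42.91   0.25] rotvec [ 0.12  0.23 -0.02]
```

Call:
jog_arm(motion=[{"x":0,"y":-1.5,"z":0,"ax":0,"ay":0,"az":0},{"x":0,"y":-2.5,"z":0,"ax":0,"ay":0,"az":0},{"x":0,"y":-3.2,"z":0,"ax":0,"ay":0,"az":0},{"x":0,"y":-3.2,"z":0,"ax":0,"ay":0,"az":0},{"x":0,"y":-3.2,"z":0,"ax":0,"ay":0,"az":0}])

```text
time_s: 38.9
tool_pos: [0.4408, -0.0373, 0.1898]
tool_rot: [180.0, -0.0, -178.4]
force: [0.5, -0.8, -0.9]
grip_width: 0.0249
grasp_force: 30.0
```

Call:
jog_arm(motion=[{"x":0,"y":-3.2,"z":0,"ax":0,"ay":0,"az":0},{"x":0.1,"y":-3.2,"z":0,"ax":0,"ay":0,"az":0},{"x":0.1,"y":-3.2,"z":0,"ax":0,"ay":0,"az":0},{"x":0.1,"y":-3.2,"z":0,"ax":0,"ay":0,"az":0},{"x":0.1,"y":-3.2,"z":0,"ax":0,"ay":0,"az":0}])

```text
time_s: 39.4
tool_pos: [0.4407, -0.1973, 0.1899]
tool_rot: [180.0, 0.0, -178.4]
force: [1.7, 0.6, -1.5]
grip_width: 0.0248
grasp_force: 30.0
```

Call:
jog_arm(motion=[{"x":0.1,"y":-3.2,"z":0,"ax":0,"ay":0,"az":0},{"x":0.1,"y":-3.2,"z":0,"ax":0,"ay":0,"az":0},{"x":0.1,"y":-3.2,"z":0,"ax":0,"ay":0,"az":0},{"x":0.1,"y":-2.5,"z":0,"ax":0,"ay":0,"az":0},{"x":0.1,"y":-1.2,"z":0,"ax":0,"ay":0,"az":0}])

```text
time_s: 39.9
tool_pos: [0.4384, -0.3318, 0.19]
tool_rot: [-179.9, -0.0, -178.6]
force: [-0.4, 0.2, -1.1]
grip_width: 0.0251
grasp_force: 30.0
```

Call:
jog_arm(motion=[{"x":0,"y":0,"z":0,"ax":0,"ay":0,"az":0},{"x":0,"y":0,"z":0,"ax":0,"ay":0,"az":0},{"x":0,"y":0,"z":0,"ax":0,"ay":0,"az":0},{"x":0,"y":0,"z":0,"ax":0,"ay":0,"az":0},{"x":0,"y":0,"z":0,"ax":0,"ay":0,"az":0}])

```text
time_s: 40.4
tool_pos: [0.4407, -0.3274, 0.1898]
tool_rot: [180.0, 0.0, -178.4]
force: [-0.3, -0.3, -1.3]
grip_width: 0.0251
grasp_force: 30.0
```

Run:
```python
from h import *
look("w14",WID);go(WID,-102.6,0,60)
```

```text
handle: y at gx 0.7, at 0 -0.2, yaw rel -0.46, width 49.5, tail x -204.3
board end x [-164.7 -164.7 -164.7 -164.7 -164.8 -164.8 -164.8 -164.8]
board edges y right -74.1 left 73.6 (sd 0.3 0.3) yaw rel 0.01 -0.18
tcp [ 440.7 -327.4  189.8] [ 1.7997e+02  2.0000e-02 -1.7836e+02]
tool shift cm [1.000e-02 0.000e+00 1.298e+01] after-turn frame [0.000e+00 1.000e-02 1.298e+01] rotvec [0.02 0.02 0.12]
```

View pics/w14.png

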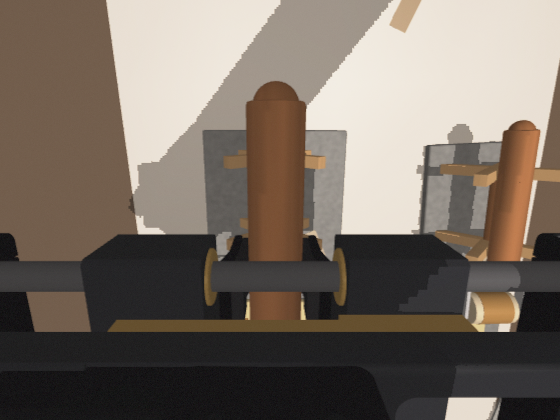

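Centred over the wide rest (tips 226/325, handle 276). Lowering.

Call:
jog_arm(motion=[{"x":0,"y":0,"z":1,"ax":0,"ay":0,"az":0},{"x":0,"y":0,"z":2,"ax":0,"ay":0,"az":0},{"x":0,"y":0,"z":2,"ax":0,"ay":0,"az":0},{"x":0,"y":0,"z":2,"ax":0,"ay":0,"az":0},{"x":0,"y":0,"z":2,"ax":0,"ay":0,"az":0}])

```text
time_s: 40.95
tool_pos: [0.4401, -0.3279, 0.0983]
tool_rot: [180.0, -0.0, -178.4]
force: [0.1, 0.7, -1.3]
grip_width: 0.025
grasp_force: 30.0
```

Call:
jog_arm(motion=[{"x":0,"y":0,"z":1.5,"ax":0,"ay":0,"az":0},{"x":0,"y":0,"z":1.5,"ax":0,"ay":0,"az":0},{"x":0,"y":0,"z":1,"ax":0,"ay":0,"az":0},{"x":0,"y":0,"z":0,"ax":0,"ay":0,"az":0},{"x":0,"y":0,"z":0,"ax":0,"ay":0,"az":0}])

```text
time_s: 41.45
tool_pos: [0.4406, -0.3286, 0.06]
tool_rot: [-180.0, 0.0, -178.5]
force: [-0.3, -0.1, -1.5]
grip_width: 0.0252
grasp_force: 30.0
```

Call:
jog_arm(motion=[{"x":0,"y":0,"z":0,"ax":0,"ay":0,"az":0},{"x":0,"y":0,"z":0,"ax":0,"ay":0,"az":0},{"x":0,"y":0,"z":0,"ax":0,"ay":0,"az":0},{"x":0,"y":0,"z":0,"ax":0,"ay":0,"az":0},{"x":0,"y":0,"z":0,"ax":0,"ay":0,"az":0}])

```text
time_s: 41.95
tool_pos: [0.4405, -0.3283, 0.0599]
tool_rot: [180.0, 0.0, -178.4]
force: [-0.2, 0.3, -1.8]
grip_width: 0.0252
grasp_force: 30.0
```

Run:
```python
from h import *
print(env.get_obs()["tool_pos"]);go(WID,-102.6,-0.1,50)
```

```text
[ 0.44045517 -0.32825078  0.05991875]
tool shift cm [-0.01  0.07  0.99] after-turn frame [-0.01  0.07  0.99] rotvec [0.   0.02 0.05]
```

Call:
jog_arm(motion=[{"x":0,"y":0.07,"z":0.3,"ax":0,"ay":0,"az":0},{"x":0,"y":0,"z":0.3,"ax":0,"ay":0,"az":0},{"x":0,"y":0,"z":0.2,"ax":0,"ay":0,"az":0},{"x":0,"y":0,"z":0.1,"ax":0,"ay":0,"az":0},{"x":0,"y":0,"z":0.05,"ax":0,"ay":0,"az":0}])

```text
time_s: 42.45
tool_pos: [0.4403, -0.3277, 0.0502]
tool_rot: [-180.0, -0.0, -178.5]
force: [-0.9, -1.0, 0.3]
grip_width: 0.0249
grasp_force: 30.0
```

Call:
jog_arm(motion=[{"x":0,"y":0,"z":0.05,"ax":0,"ay":0,"az":0},{"x":0,"y":0,"z":0,"ax":0,"ay":0,"az":0},{"x":0,"y":0,"z":0,"ax":0,"ay":0,"az":0},{"x":0,"y":0,"z":0,"ax":0,"ay":0,"az":0},{"x":0,"y":0,"z":0,"ax":0,"ay":0,"az":0}])

```text
time_s: 42.95
tool_pos: [0.4404, -0.328, 0.0499]
tool_rot: [-180.0, 0.0, -178.5]
force: [0.7, -2.3, 0.2]
grip_width: 0.0254
grasp_force: 30.0
```

Call:
jog_arm(motion=[{"x":0,"y":0,"z":0,"ax":0,"ay":0,"az":0},{"x":0,"y":0,"z":0,"ax":0,"ay":0,"az":0},{"x":0,"y":0,"z":0,"ax":0,"ay":0,"az":0},{"x":0,"y":0,"z":0,"ax":0,"ay":0,"az":0},{"x":0,"y":0,"z":0,"ax":0,"ay":0,"az":0}], claw=1)

```text
time_s: 43.45
tool_pos: [0.4404, -0.3273, 0.0497]
tool_rot: [180.0, 0.0, -178.4]
force: [1.0, -0.9, -0.4]
grip_width: 0.0569
grasp_force: 0.0
```

Call:
jog_arm(motion=[{"x":0,"y":0,"z":0,"ax":0,"ay":0,"az":0},{"x":0,"y":0,"z":0,"ax":0,"ay":0,"az":0},{"x":0,"y":0,"z":0,"ax":0,"ay":0,"az":0},{"x":0,"y":0,"z":0,"ax":0,"ay":0,"az":0},{"x":0,"y":0,"z":0,"ax":0,"ay":0,"az":0}])

```text
time_s: 43.95
tool_pos: [0.4403, -0.3276, 0.0498]
tool_rot: [180.0, 0.0, -178.5]
force: [-0.2, 0.5, -0.3]
grip_width: 0.0863
grasp_force: 0.0
```

Call:
jog_arm(motion=[{"x":0,"y":0,"z":-1,"ax":0,"ay":0,"az":0},{"x":0,"y":0,"z":-3,"ax":0,"ay":0,"az":0},{"x":0,"y":0,"z":-4,"ax":0,"ay":0,"az":0},{"x":0,"y":0,"z":-4,"ax":0,"ay":0,"az":0},{"x":0,"y":0,"z":-4,"ax":0,"ay":0,"az":0}])

```text
time_s: 44.45
tool_pos: [0.44, -0.3278, 0.2121]
tool_rot: [-180.0, 0.0, -178.5]
force: [0.4, -0.7, -0.1]
grip_width: 0.0871
grasp_force: 0.0
```

Call:
jog_arm(motion=[{"x":0,"y":0,"z":-1,"ax":0,"ay":0,"az":0},{"x":0,"y":0,"z":0,"ax":0,"ay":0,"az":0},{"x":0,"y":0,"z":0,"ax":0,"ay":0,"az":0},{"x":0,"y":0,"z":0,"ax":0,"ay":0,"az":0},{"x":0,"y":0,"z":0,"ax":0,"ay":0,"az":0}])

```text
time_s: 44.95
tool_pos: [0.4396, -0.3271, 0.2182]
tool_rot: [179.9, -0.1, -178.5]
force: [-0.9, -0.4, -0.1]
grip_width: 0.0871
grasp_force: 0.0
```

Run:
```python
from h import *
look("w15",WID)
im,p=grab("scene");cv2.imwrite("pics/s9.png",im[:,:,::-1])
```

```text
handle: y at gx -0.1, at 0 -0.5, yaw rel -0.18, width 24.6, tail x -187.5
board end x [-164.9 -164.9 -164.9 -164.9 -164.9 -163.8 -164.9 -164.9 -164.9 -164.9
 -164.9]
board edges y right -74.0 left 73.7 (sd 0.3 0.3) yaw rel 0.14 -0.18
tcp [ 439.6 -327.1  218.2] [ 1.7994e+02 -1.5000e-01 -1.7846e+02]
```

View pics/s9.png

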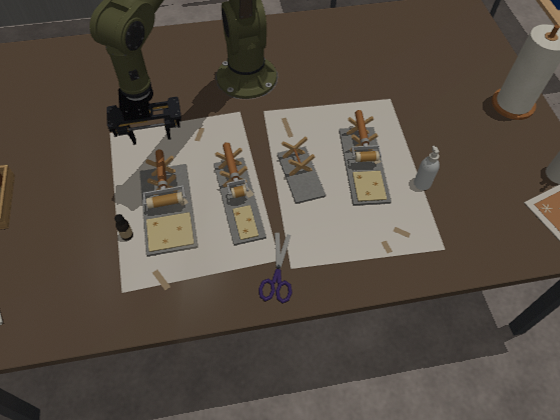

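The scene picture shows the wide brayer on the wide board (roller at 165,200), the narrow one on the narrow board (239,190) and the medium one on the medium board (367,156). The spare rest is empty (300,165), and the bottles and scissors have not moved. Handing in.

```bash
python3 -c "
from cell import env
print(env.sign_off())"
```

```text
the job is handed in; nothing more can be done
None
```

All three brayers now lie in the rests of their matching boards, rollers towards the plates, with the spare rest empty and the bottles and scissors unmoved; the job is handed in at about 45 s of the 128 s allowed.

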